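# Lock the levelling jack and sort the edge brackets

## Task

Lock the panel's levelling jack: lay the holding spanner's jaw fully down on the rod's square collar with the handle on the ledge beside the stop pin, so that the rod cannot turn along with the nut, and turn the jam nut clockwise until it is fully tight; the rod itself must not turn more than a twelfth of a turn. Clear away the edge brackets, including the one standing in the spanner's way on the jack: left-hand ones into the wooden box, right-hand ones into the steel tray. When the nut is tight, lay the spanner back across both battens of its rack, and leave the mallet, bowl and punch block alone.

Things in the scene. Friction and masses are not known exactly. Their poses are not given: they have to be found in the camera images.
- jack: Levelling jack, dark steel, fixed. Origin on the bench under the rod's axis; z up, x points from the rod to the ledge. Base plate 8 mm thick, x = -55 to 160, y = -60 to 60 mm. A round seat (radius 46, top 30 mm above the bench) carries the rod. At the start a bracket stands on the plate between seat and ledge, in the spanner's way.
- stop_pin (a point): Steel stop pin, 16 mm diameter, standing 26 mm high on the jack's ledge; the point is its middle, 43 mm above the bench, at x = 145, y = -40 in the jack's frame. The ledge (x = 130 to 158, y = -55 to 55, top 30 above the bench) carries the spanner's handle; as the rod turns clockwise the handle comes to bear on the pin.
- rod (a joint): Turn of the threaded rod with its collar, rad, growing clockwise seen from above, 0 when the collar's faces lie square to the jack's x and y axes; it starts within 0.08 of 0 and is free to turn (0.04 N m). Its setting is spoilt if it turns more than 0.6 rad either way.
- nut (a joint): Turn of the jam nut relative to the rod, rad, growing clockwise seen from above. Slack at the start (0.7 to 1.2), fully tight against its stop at 2.4. The thread drags with 0.35 N m, so an unheld rod turns along with the nut.
- collar (a point): On the rod's axis, 36 mm above the bench (the height of the centre of a spanner lying on the seat). The collar is a square block, 56 mm across faces, sides along this frame's x and y, turning with the rod; its top is 52 mm above the bench. The nut above it is narrower.
- nut_mid (a point): Centre of the hexagonal jam nut, dark steel, 44 mm across flats (51 over corners), 30 high, 54 to 84 mm above the bench, right above the collar; y is square to one pair of flats and the frame turns with the nut. The rod's end (24 diameter) stands out to 92 mm above the bench.
- spanner_mid (a point): Big open-jawed holding spanner, steel, flat, 12 mm thick, 0.35 kg. The point is the middle of its handle (24 mm wide, close to the centre of mass, the place to grip it), half-way up its thickness; x runs along the handle away from the jaw, z up. A round boss (radius 20) ends it, at x = +88. Head 90 wide, prongs from x = -118 to -62.
- spanner_jaw (a point): Middle of the spanner's open jaw, 90 mm from the handle point along -x. The jaw is 62 mm wide between the prongs (along y), 56 deep, open at -x: wider than the nut, so it can be lowered over the nut on to the collar with the handle pointing to the ledge. Fully down, it lies on the seat and ledge at collar height.
- rack: Spanner rack, wood, fixed: two battens (20 wide along x, 110 long along y, 25 high) centred at x = -50 and +55 mm, joined by a strip 6 high. Origin on the bench at the centre. The spanner starts lying across both battens with its handle point above the centre, 31 mm above the bench.
- wood_box: Plain wooden open box, fixed, for left-hand brackets: outside 250 (x) by 150 (y) by 55 high, walls and floor 6 mm. Origin at the centre of its underside.
- steel_tray: Grey sheet-steel tray with a plate at each end, fixed, for right-hand brackets: outside 250 (x) by 150 (y) by 55 high, walls and floor 6 mm. Origin at the centre of its underside.
- lh_a_mid (a point): LEFT-HAND edge bracket: standing with its foot towards you, its end cheek is on your left (at its +x). Cast aluminium, 0.19 kg. Point: centre of its upright plate (90 along x, 8 thick along y, 50 high), 25 above its underside; foot 8 thick, to y = +40; cheek 8 thick, as deep as the foot, 50 high. Pinch the upright across y at mid length, above the foot. Some are absent.
- rh_a_mid (a point): RIGHT-HAND edge bracket: standing with its foot towards you, its end cheek is on your right (at its -x). Cast aluminium, 0.19 kg. Point: centre of its upright plate (90 along x, 8 thick along y, 50 high), 25 above its underside; foot 8 thick, to y = +40; cheek 8 thick, as deep as the foot, 50 high. Pinch the upright across y at mid length, above the foot. Some are absent.
- lh_b_mid (a point): LEFT-HAND edge bracket: standing with its foot towards you, its end cheek is on your left (at its +x). Cast aluminium, 0.19 kg. Point: centre of its upright plate (90 along x, 8 thick along y, 50 high), 25 above its underside; foot 8 thick, to y = +40; cheek 8 thick, as deep as the foot, 50 high. Pinch the upright across y at mid length, above the foot. Some are absent.
- rh_b_mid (a point): RIGHT-HAND edge bracket: standing with its foot towards you, its end cheek is on your right (at its -x). Cast aluminium, 0.19 kg. Point: centre of its upright plate (90 along x, 8 thick along y, 50 high), 25 above its underside; foot 8 thick, to y = +40; cheek 8 thick, as deep as the foot, 50 high. Pinch the upright across y at mid length, above the foot. Some are absent.
- lh_c_mid (a point): LEFT-HAND edge bracket: standing with its foot towards you, its end cheek is on your left (at its +x). Cast aluminium, 0.19 kg. Point: centre of its upright plate (90 along x, 8 thick along y, 50 high), 25 above its underside; foot 8 thick, to y = +40; cheek 8 thick, as deep as the foot, 50 high. Pinch the upright across y at mid length, above the foot. Some are absent.
- mallet: Wooden mallet lying on the bench beyond the work, head 60 by 100 mm, not part of the job. Origin under its head.
- bowl: Copper bowl, 110 mm across, 50 high, not part of the job. Origin at its underside.
- punch_block: Wooden block with upright punches, 70 by 120 by 95 mm, not part of the job. Origin at its underside.

How it is judged:
On the way, in this order (a step that is already met when the one before it is completed fails the run):
1. the spanner lies fully down on the rod's collar, the nut still slack (z of spanner_jaw in the frame of collar between -0.006 and 0.006 m and horizontal distance between spanner_jaw and collar below 0.014 m and value of joint nut below 1.6 rad), for 0.2 s.
2. the jam nut is tight with the spanner still on the collar (z of spanner_jaw in the frame of collar between -0.006 and 0.006 m and horizontal distance between spanner_jaw and collar below 0.014 m and value of joint rod between -0.6 and 0.6 rad and value of joint nut above 2.25 rad), for 0.2 s.
At the end, for the whole second after the job is handed in: The nut is tight (over 2.25 rad), the rod within 0.6 rad of its setting, the spanner at rest across its rack (its handle point within 35 mm along and 45 mm across of the rack's centre), every left-hand bracket at rest inside the wooden box and every right-hand one inside the steel tray (value of joint nut above 2.25 rad and value of joint rod between -0.6 and 0.6 rad and x of spanner_mid in the frame of rack between -0.035 and 0.035 m and y of spanner_mid in the frame of rack between -0.045 and 0.045 m and z of spanner_mid in the frame of rack between 0.024 and 0.038 m and linear speed of each of spanner, lh_a, rh_a, lh_b, rh_b, lh_c below 0.02 m/s and x of lh_a_mid in the frame of wood_box between -0.12 and 0.12 m and y of lh_a_mid in the frame of wood_box between -0.07 and 0.07 m and z of lh_a_mid in the frame of wood_box between 0 and 0.055 m and x of rh_a_mid in the frame of steel_tray between -0.12 and 0.12 m and y of rh_a_mid in the frame of steel_tray between -0.07 and 0.07 m and z of rh_a_mid in the frame of steel_tray between 0 and 0.055 m and x of lh_b_mid in the frame of wood_box between -0.12 and 0.12 m and y of lh_b_mid in the frame of wood_box between -0.07 and 0.07 m and z of lh_b_mid in the frame of wood_box between 0 and 0.055 m and x of rh_b_mid in the frame of steel_tray between -0.12 and 0.12 m and y of rh_b_mid in the frame of steel_tray between -0.07 and 0.07 m and z of rh_b_mid in the frame of steel_tray between 0 and 0.055 m and x of lh_c_mid in the frame of wood_box between -0.12 and 0.12 m and y of lh_c_mid in the frame of wood_box between -0.07 and 0.07 m and z of lh_c_mid in the frame of wood_box between 0 and 0.055 m); the robot touches nothing.
It fails at once if the rod is turned more than 0.6 rad from its setting (value of joint rod above 0.6 rad or value of joint rod below -0.6 rad).
It fails at once if the mallet, the bowl or the punch block is moved more than 40 mm (distance of any of mallet, bowl, punch_block from where it was at the start of the episode above 0.04 m).
Of lh_a, rh_a only 1 to 1 are there at a start; the rules pass over those that are not, and their reading is None.
Of lh_b, rh_b, lh_c only 2 to 3 are there at a start; the rules pass over those that are not, and their reading is None.
At some moment in a run one of lh_a, rh_a, lh_b, rh_b, lh_c may be knocked a few centimetres aside while the robot is not near it.
Once in a run the grip may slacken for a moment while it holds something.
It also fails if it takes over 210 s, if anything falls off the work surface, if the arm or the gripper's body presses on something with over 40 N, if the wrist force passes 120 N, or if a joint passes its speed limit or range.

## Robot

A 6-joint arm with a two-finger parallel gripper is mounted at the origin on the work surface. World frame = base frame: x ahead of the robot, y to its left, z up, the work surface at z = 0. Lengths are in m, angles in rad, forces in N, time in s.
With the tool pointing down it reaches from about 0.3 to 1 m from the base axis. Payload 5.1 kg.
Tool frame: the origin (TCP) lies between the finger pads; the fingertips stand 22 mm ahead of it and the grasp point (between the pads) lies 3 mm ahead of it; z points along the fingers, y is the direction in which the jaws open and shut (so a half turn about z gives the same grasp; the last joint's range is limited). The gripper opens to 95 mm and grips with 3 to 60 N. Pads are 20 mm wide; open, the fingers measure 119 mm over their backs; the gripper's body (75 mm by 180 mm) begins 59 mm behind the grasp point.
Start: joints at [-1.257, 0.124, 1.65, -0, 1.367, -0.083], TCP at [0.251, -0.599, 0.237] pointing down, gripper open.
Joint ranges: [-2.61, 2.61], [-1.02, 2.33], [0.03, 2.71], [-1.35, 4.49], [0.32, 2.68], [-2.91, 2.91]. Speed limits (rad/s): [2.57, 2.57, 3.14, 3.14, 3.14, 3.14].

## Interface

Orientations are given as a unit quaternion [w, x, y, z].
In Python, from cell import ctrl, eyes, models gives the robot as it stands. The module is installed in compiled form; this text tells all that it offers.
- The arm moves only by the tool servo_tool, never from a script. Its arguments are lists of equal length, an entry for each row: "grip": the finger opening in m, from 0 to 0.0951; "dp": the shift along the tool's x, y, z in m, a list of three; "twist": the turn, a rotation vector about the tool's x, y, z in rad, a list of three. A call has exactly 8 rows; each row is the pose to reach, as a shift and turn from the pose commanded when the call began, along the tool's axes at that moment; what a row does not reach only later rows make up. A row lasts 1/12 s, in which the tool goes at most 41.7 mm and 7.16 degrees, less where a joint would pass 70% of its speed; a pose out of reach is approached as far as the arm can. A call with a gripper value outside its range is refused whole. The fingers move at their own pace and stop on an object; "grip_force" is the grip in N (left out, the last holds). Time passes only in rows, so rows that repeat a pose let the fingers close, or fill a call up. It gives the time, the measured TCP pose, the force and the opening at its end, in the units of the state.
- ctrl.state(): the state, without advancing time (a new reading comes with each control period).
- eyes.snapshot(name): name is "scene" or "top"; returns the picture (480x640x3 uint8, red, green, blue); there is no depth.
- eyes.calibration(name): a dict with "K" (3x3 intrinsics, pixels), "k1" (the pictures are not rectified: a ray, as slopes to the right and down, at radius r is drawn at 1 + k1 r^2 times it, then the intrinsics apply), "rvec" (rotation vector, rad) and "tvec" (3), from world to camera coordinates, as OpenCV has them. Camera axes: x right, y down, z forward; pixel columns grow to the right and rows downward; lengths in m; the calibration is good to about 2 mm. A picture is of the moment at which its call begins. calibration takes no time and is no camera call.
- ctrl.finish_job(): hands the job in, once; it reports no verdict.
Trained networks look in the newest picture that a camera, given by its name, has taken for a name from the list of things; names that differ only in an ending like _2 or _b are one class to them, and where a whole thing is asked for, a point or a joint stands for the part that bears it (a point fixed in the world has none). Each returns a list of dicts, best first, with "conf" (0 to 1); they miss things now and then, are a little off and sometimes report something else, mostly with a low value. They report only what shows in the picture. A call takes as long as a camera call.
- models.trace(target, camera): "region" (480x640 bool, what is visible of it) and "rect" ([left, top, right, bottom] in pixels, round what is visible of it).
The state is a dict: "t": time; "joint_pos": joint angles; "joint_velocities": joint speeds; "joint_efforts": joint torques, N m; "eef_pos": TCP position; "ee_rot": TCP orientation; "ft_force": force on the tool from outside, world axes, zero at the start; "torque": the same for the moment, N m; "grip_width": finger opening in m.
Only numpy, scipy, OpenCV 4.12 (cv2) and the standard library are available. Lean on these libraries where they do the work, as an engineer would, in place of code of your own. Each camera call takes 0.05 s, during which the arm holds its last target. There are 200 camera calls.

## Working session

There is one attempt and no reset: what is moved stays moved. The work goes in short steps, Python scripts to look and compute and a tool call to move; the robot and the scene stay as the last step left them, time stands still between calls to the robot, and variables do not carry over. Pictures are saved under pics/ and viewed, about 12 in all and at most 16, crops included, and the job is handed in when it is done.

Besides the shell and the picture viewer there is one more tool, called after ">>>" as a command line: name --argument value ..., lists and objects as JSON in quotes. servo_tool: Moves the arm, as the interface text tells. Its arguments: {"type":"object","properties":{"grip":{"type":"array"},"dp":{"type":"array"},"twist":{"type":"array"},"grip_force":{"type":"number"}},"required":["grip","dp","twist"]}

```bash
mkdir -p pics; cat > h.py <<'E'
import numpy as np, cv2
from cell import ctrl, eyes, models
from scipy.spatial.transform import Rotation as R
def cal(n):
    c=eyes.calibration(n); Rm=cv2.Rodrigues(np.array(c['rvec'],float))[0]
    return np.array(c['K'],float),float(c['k1']),Rm,np.array(c['tvec'],float).ravel()
def w2p(n,P):
    K,k,Rm,t=cal(n); q=np.atleast_2d(P)@Rm.T+t; s=q[:,:2]/q[:,2:]
    s=s*(1+k*(s**2).sum(1,keepdims=True)); return s@K[:2,:2].T+K[:2,2]
def p2w(n,uv,z):
    K,k,Rm,t=cal(n); d=(np.atleast_2d(uv).astype(float)-K[:2,2])@np.linalg.inv(K[:2,:2]).T; s=d.copy()
    for _ in range(20): s=d/(1+k*(s**2).sum(1,keepdims=True))
    r=np.c_[s,np.ones(len(s))]@Rm; o=-Rm.T@t
    z=np.broadcast_to(z,(len(r),))
    return o+r*((z-o[2])/r[:,2])[:,None]
def snap(n,f=None):
    im=eyes.snapshot(n)
    if f: cv2.imwrite('pics/'+f+'.png',cv2.cvtColor(im,cv2.COLOR_RGB2BGR))
    return im
def st():
    s=ctrl.state(); Rm=R.from_quat(np.r_[s['ee_rot'][1:],s['ee_rot'][0]])
    return s,np.array(s['eef_pos']),Rm
def go(p,yawvec=None):
    """print dp,twist to reach world p, tool down, tool y along yawvec (2D, mod pi)"""
    s,e,Rm=st(); dp=Rm.inv().apply(np.array(p)-e)
    tw=np.zeros(3)
    if yawvec is not None:
        y=np.r_[yawvec,0]/np.linalg.norm(yawvec); best=None
        for sg in(1,-1):
            z=np.array([0,0,-1.]);Y=sg*y;X=np.cross(Y,z)
            v=(Rm.inv()*R.from_matrix(np.c_[X,Y,z])).as_rotvec()
            print(' tw',v.round(3),'j6',round(s['joint_pos'][5]+v[2],2))
    print(' dp',dp.round(4),'from',e.round(4))
E
python3 - <<'E'
from h import *
for n in('scene','top'):
    snap(n,n+'0')
    K,k,Rm,t=cal(n); print(n,K[0,0],k,(-Rm.T@t).round(3),Rm[2].round(2))
    for m in['jack','stop_pin','rod','nut','collar','spanner_mid','rack','wood_box','steel_tray','lh_a_mid','rh_a_mid','mallet','bowl','punch_block']:
        try:
            for d in models.trace(m,n)[:5]:
                ys,xs=np.nonzero(d['region']); r=cv2.minAreaRect(np.c_[xs,ys].astype(np.float32))
                print(n,m,round(d['conf'],2),np.round(d['rect']),len(xs),'c',np.round([xs.mean(),ys.mean()],1),'mar',np.round(np.r_[r[0],r[1],r[2]],1))
        except Exception as ex: print(m,ex)
s,e,Rm=st();print(s['t'],e,Rm.as_matrix().round(2))
E
```

```text
scene 614.5908846833229 -0.0024936917754433668 [1.581 0.136 0.832] [-0.77 -0.11 -0.63]
scene jack 0.91 [300. 197. 370. 280.] 3139 c [339.  240.5] mar [337.8 236.3  58.3  86.2  10.3]
scene stop_pin 0.77 [302. 193. 369. 281.] 3131 c [338.8 240.2] mar [337.3 236.   58.3  86.6  10.1]
scene rod 0.97 [327. 192. 357. 230.] 795 c [341.2 211.2] mar [341.3 210.1  26.9  32.9   5.7]
scene nut 0.8 [329. 193. 351. 216.] 381 c [341.3 206.5] mar [341.5 205.5  23.   21.   90. ]
scene collar 0.84 [328. 192. 358. 231.] 849 c [341. 211.] mar [341.5 209.8  28.1  33.8   4.8]
scene collar 0.63 [ 86. 168. 186. 255.] 6519 c [136.7 210.4] mar [135.4 209.4  98.7  85.4   3.1]
scene spanner_mid 0.69 [411. 203. 454. 280.] 1289 c [431.7 240.7] mar [431.2 242.7  42.6  69.    7.7]
scene rack 0.87 [399. 219. 456. 270.] 846 c [424.2 250.6] mar [428.1 247.   53.7  42.6  11. ]
scene wood_box 0.62 [ 81. 166. 188. 258.] 6590 c [136.9 210.5] mar [135.6 209.2  78.6 107.9  22.8]
scene steel_tray 0.77 [476. 196. 562. 302.] 7380 c [516.1 250.7] mar [518.5 250.3  90.5  93.7   7.3]
scene rh_a_mid 0.84 [313. 222. 354. 259.] 887 c
[... 1635 characters left out ...]
 271.   75.6 118.3   7.3]
top steel_tray 0.43 [280. 277. 306. 304.] 654 c [293.6 288.5] mar [294. 289.  26.  26.  90.]
top rh_a_mid 0.97 [280. 242. 318. 269.] 848 c [297.6 252.8] mar [297.2 252.9  39.8  22.    3.8]
top mallet 0.58 [221. 134. 316. 178.] 1774 c [282.7 152.8] mar [265.6 145.8  93.3  48.1  18.4]
top bowl 0.82 [186. 143. 230. 191.] 1843 c [207.  166.5] mar [207.  166.5  47.   48.   90. ]
top bowl 0.23 [380. 271. 421. 294.] 862 c [397.4 280.5] mar [397.7 280.6  41.8  21.3   3.7]
top punch_block 0.77 [367. 148. 422. 185.] 1850 c [395.7 165.4] mar [395.8 165.3  34.4  56.1  76.6]
1.5 [ 0.25114826 -0.59949411  0.23667188] [[ 0.92  0.39 -0.  ]
 [ 0.39 -0.92  0.  ]
 [ 0.   -0.   -1.  ]]
```

```bash
python3 - <<'E'
import cv2
a=cv2.imread('pics/top0.png')[120:360,60:560]; cv2.imwrite('pics/t1.png',cv2.resize(a,(800,384),interpolation=cv2.INTER_CUBIC))
b=cv2.imread('pics/scene0.png')[150:375,70:570]; cv2.imwrite('pics/s1.png',cv2.resize(b,(800,360),interpolation=cv2.INTER_CUBIC))
import numpy as np
cv2.imwrite('pics/ts.png',np.vstack([cv2.resize(a,(625,300),interpolation=cv2.INTER_CUBIC),cv2.resize(b,(625,281),interpolation=cv2.INTER_CUBIC)]))
c=cv2.imread('pics/top0.png'); x=[c[195:325,365:440],c[210:325,255:335],c[205:330,170:245]]
cv2.imwrite('pics/c1.png',np.hstack([cv2.resize(i,(266,int(i.shape[0]*266/i.shape[1])),interpolation=cv2.INTER_CUBIC)[:380] if True else 0 for i in x]))
E
```

```text
(no output)
```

View pics/ts.png

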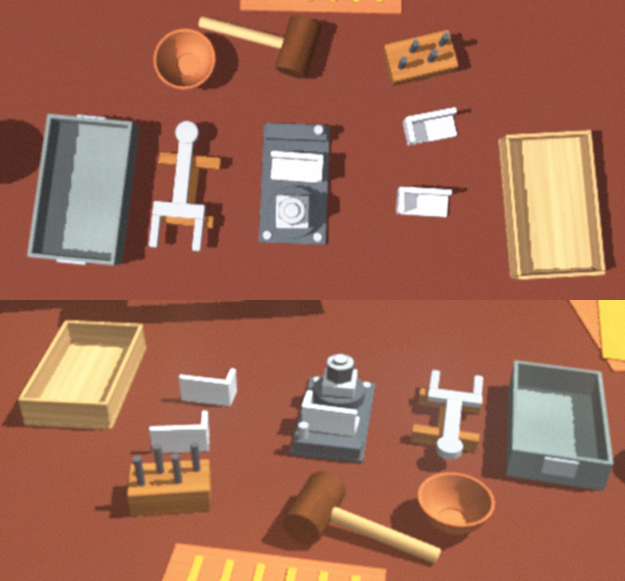

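View pics/c1.png

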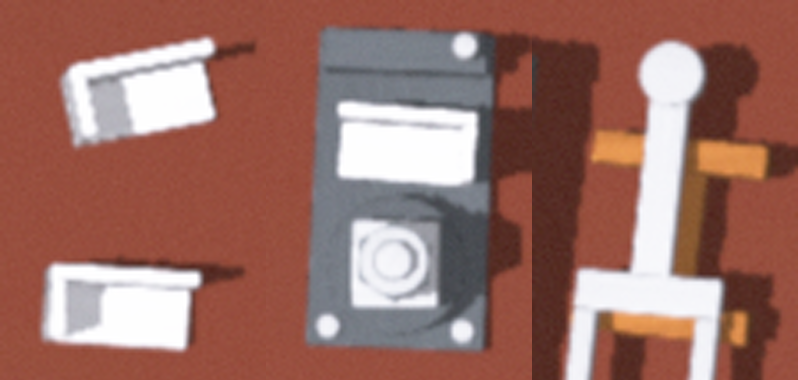

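```bash
cat >> h.py <<'E'
def bx(x0,x1,y0,y1,z0,z1): return np.array([[x,y,z] for x in(x0,x1) for y in(y0,y1) for z in(z0,z1)])/1e3
def cy(x,y,r,z0,z1):
    a=np.arange(24)*np.pi/12; return np.vstack([np.c_[x+r*np.cos(a),y+r*np.sin(a),0*a+z] for z in(z0,z1)])/1e3
def br(s): # origin: plate centre at underside; s=+1 left-hand
    return [bx(-45,45,-4,4,0,50),bx(-45,45,-4,40,0,8),bx(37,45,-4,40,0,50) if s>0 else bx(-45,-37,-4,40,0,50)]
M={'lh':br(1),'rh':br(-1),'tub':[bx(-125,125,-75,75,0,55)],
 'sp':[bx(-62,88,-12,12,-6,6),cy(88,0,20,-6,6),bx(-118,-62,31,45,-6,6),bx(-118,-62,-45,-31,-6,6),bx(-62,-48,-45,45,-6,6)],
 'jack':[bx(-55,160,-60,60,0,8),bx(130,158,-55,55,0,30),cy(0,0,46,0,30),bx(-28,28,-28,28,30,52),cy(0,0,25,52,84),cy(145,-40,8,30,56)],
 'rack':[bx(-60,-40,-55,55,0,25),bx(45,65,-55,55,0,25),bx(-50,55,-10,10,0,6)]}
S=4
def draw(n,parts,p,z=0.):
    c,s=np.cos(p[2]),np.sin(p[2]); m=np.zeros((480*S//2,640*S//2),np.uint8)
    for P in parts:
        Q=np.c_[p[0]+c*P[:,0]-s*P[:,1],p[1]+s*P[:,0]+c*P[:,1],P[:,2]+z]
        h=cv2.convexHull(((w2p(n,Q)+.5)*S/2*16).astype(np.float32)); cv2.fillPoly(m,[h.astype(np.int32)],1,shift=4)
    return m
def fit(masks,parts,p0,z=0.,ign=None):
    from scipy.optimize import minimize
    big={n:cv2.resize(m.astype(np.uint8),None,fx=S/2,fy=S/2,interpolation=cv2.INTER_NEAREST) for n,m in masks.items()}
    def f(q):
        p=[q[0]/50,q[1]/50,q[2]/5]; c=0
        for n,b in big.items():
            d=draw(n,parts,p,z); c+=1-(d&b).sum()/max(1,(d|b).sum())
        return c/len(big)
    q0=np.array([p0[0]*50,p0[1]*50,p0[2]*5])
    r=None
    for _ in range(2):
        r=minimize(f,q0,method='Nelder-Mead',options=dict(initial_simplex=np.vstack([q0]+[q0+.5*e for e in np.eye(3)]),xatol=.01,fatol=1e-4)); q0=r.x
    return np.array([q0[0]/50,q0[1]/50,q0[2]/5]),r.fun
E
python3 - <<'E'
from h import *
im={n:snap(n) for n in('scene','top')}
def tr(m,k=4): return {n:[d for d in models.trace(m,n)] for n in im}
for m,key,p0,z in[('jack','jack',None,0),('spanner_mid','sp',None,.031),('wood_box','tub',None,0),('steel_tray','tub',None,0),('rh_a_mid','rh',None,0.008)]:
    T=tr(m); ms={n:T[n][0]['region'] for n in im if T[n]}
    ys,xs=np.nonzero(ms['top']); c=p2w('top',[xs.mean(),ys.mean()],z+.02)[0]
    for a in([0] if key not in('tub','rh','lh') else ([np.pi/2,0] if key!='tub' else [0.1])):
        if key=='rh': a+=np.pi/2
        for nn in(['top'],['top','scene']):
            if all(x in ms for x in nn):
                p,f=fit({x:ms[x] for x in nn},M[key],[c[0],c[1],a],z); print(m,nn,p.round(4),round(f,3))
    if m=='rh_a_mid':
        p,f=fit({'top':ms['top']},M['lh'],[c[0],c[1],np.pi/2+np.pi/2],z); print('as lh',p,f)
for m in['lh_b_mid','lh_a_mid']:
  for n,T in tr(m).items():
    for d in T: print(m,n,round(d['conf'],2),np.round(d['rect']),d['region'].sum())
t=im['top'].astype(int); g=(t.min(2)>150).astype(np.uint8)
k,l,s,c=cv2.connectedComponentsWithStats(g[190:320,360:450])
for i in range(1,k):
    if s[i,4]>200: print('white',s[i],c[i]+[360,190])
w=cv2.cvtColor(im['scene'],cv2.COLOR_RGB2BGR)[185:290,295:375]
v=cv2.cvtColor(im['top'],cv2.COLOR_RGB2BGR)[235:275,270:330]
f=lambda a:cv2.resize((a.astype(float)/255)**2.2*255,(400,int(a.shape[0]*400/a.shape[1])),interpolation=cv2.INTER_CUBIC)
a,b=f(w),f(v); b=cv2.copyMakeBorder(b,0,a.shape[0]-b.shape[0],0,0,0)
cv2.imwrite('pics/c2.png',np.hstack([a,b]))
E
```

```text
jack ['top'] [ 0.4953  0.041  -0.0157] 0.197
jack ['top', 'scene'] [ 0.4957  0.0409 -0.0174] 0.598
spanner_mid ['top'] [ 0.5447  0.2385 -0.0632] 0.132
spanner_mid ['top', 'scene'] [ 0.5464  0.2376 -0.06  ] 0.13
wood_box ['top'] [ 0.5203 -0.4136  0.0799] 0.014
wood_box ['top', 'scene'] [ 0.5203 -0.4137  0.0823] 0.016Traceback (most recent call last):
  File "<stdin>", line 6, in <module>
KeyError: 'top'
```

```bash
cat >> h.py <<'E'
def tr(m,n,tries=3):
    for i in range(tries):
        T=models.trace(m,n)
        if T: return T
        eyes.snapshot(n)
    return []
E
python3 - <<'E'
from h import *
im={n:snap(n) for n in('scene','top')}
g=lambda m:{n:T[0]['region'] for n in im for T in[tr(m,n)] if T}
rh=g('rh_a_mid'); J=g('jack'); C=g('collar'); 
for n in im:
    for X in(rh,C):
        if n in X and n in J: J[n]=J[n]|X[n]
Mj=M['jack']
print(J.keys(),rh.keys())
Mb=[P+[.1,0,.008] for P in []]
for nn in(['top'],['top','scene']): 
    print('jack',nn,fit({x:J[x] for x in nn if x in J},Mj,[.42,.04,-.02]))
c=p2w('top',[297.6,252.8],.03)[0]; print(c)
for k in('rh','lh'):
  for nn in(['top'],['scene'],['top','scene']):
    q={x:rh[x] for x in nn if x in rh}
    if q: print(k,nn,fit(q,M[k],[c[0]+.02,c[1],np.pi],.008))
T=g('steel_tray'); print('tray',fit(T,M['tub'],[.53,.4,-.1]))
T=g('rack'); print('rackc')
for m in['lh_b_mid']:
  for n in im:
    for d in tr(m,n): print(m,n,round(d['conf'],2),np.round(d['rect']),d['region'].sum())
t=im['top'].astype(int); g=(t.min(2)>110).astype(np.uint8)
k,l,s,c=cv2.connectedComponentsWithStats(g)
for i in range(1,k):
    if 400<s[i,4]<1500 and 370<c[i][0]<440 and c[i][1]>190:
        q=p2w('top',c[i],.02)[0]; print('white',s[i],c[i])
        print(fit({'top':l==i},M['lh'],[q[0]+.01,q[1],np.pi]))
w=cv2.cvtColor(im['scene'],cv2.COLOR_RGB2BGR)[185:290,295:375]
v=cv2.cvtColor(im['top'],cv2.COLOR_RGB2BGR)[235:275,270:330]
f=lambda a:cv2.resize((a.astype(float)/255)**2.2*255,(400,int(a.shape[0]*400/a.shape[1])),interpolation=cv2.INTER_CUBIC)
a,b=f(w),f(v); b=cv2.copyMakeBorder(b,0,a.shape[0]-b.shape[0],0,0,0)
cv2.imwrite('pics/c2.png',np.hstack([a,b]))
E
```

```text
dict_keys(['scene', 'top']) dict_keys(['scene', 'top'])
jack ['top'] (array([ 0.49529568,  0.04112716, -0.01139496]), np.float64(0.037248452012383915))
jack ['top', 'scene'] (array([ 0.49618064,  0.04082765, -0.01598805]), np.float64(0.03722526648863639))
[0.57556709 0.03430733 0.03      ]Traceback (most recent call last):
  File "<stdin>", line 17, in <module>
  File "h.py", line 61, in fit
    r=minimize(f,q0,method='Nelder-Mead',options=dict(initial_simplex=np.vstack([q0]+[q0+.5*e for e in np.eye(3)]),xatol=.01,fatol=1e-4)); q0=r.x
    res = _minimize_neldermead(fun, x0, args, callback, bounds=bounds,
                               **options)
    fxr = func(xr)
    fx = function(np.copy(x), *(wrapper_args + args))
  File "h.py", line 56, in f
    d=draw(n,parts,p,z); c+=1-(d&b).sum()/max(1,(d|b).sum())
  File "h.py", line 48, in draw
    h=cv2.convexHull(((w2p(n,Q)+.5)*S/2*16).astype(np.float32)); cv2.fillPoly(m,[h.astype(np.int32)],1,shift=4)
                       ~~~^^^^^
  File "h.py", line 8, in w2p
    K,k,Rm,t=cal(n); q=np.atleast_2d(P)@Rm.T+t; s=q[:,:2]/q[:,2:]
             ~~~^^^
  File "h.py", line 5, in cal
    c=eyes.calibration(n); Rm=cv2.Rodrigues(np.array(c['rvec'],float))[0]
ValueError: time passes only in moves, steps and waits
```

```bash
sed -i 's/^def cal(n):/from functools import lru_cache\n@lru_cache\ndef cal(n):/' h.py
cat > m.py <<'E'
from h import *
im={n:snap(n) for n in('scene','top')}
g=lambda m:{n:T[0]['region'] for n in im for T in[tr(m,n)] if T}
rh=g('rh_a_mid')
c=[0.5755,.0343]
for k in('rh','lh'):
  for nn in(['top'],['scene'],['top','scene']):
    q={x:rh[x] for x in nn if x in rh}
    if q: print(k,nn,fit(q,M[k],[c[0]+.02,c[1],np.pi],.008))
T=g('steel_tray'); print('tray',fit(T,M['tub'],[.53,.4,-.1]))
for m in['lh_b_mid']:
  for n in im:
    for d in tr(m,n): print(m,n,round(d['conf'],2),np.round(d['rect']),d['region'].sum())
t=im['top'].astype(int); g=(t.min(2)>110).astype(np.uint8)
k,l,s,c=cv2.connectedComponentsWithStats(g)
for i in range(1,k):
    if 300<s[i,4]<1500 and 370<c[i][0]<440 and c[i][1]>190:
        q=p2w('top',c[i],.02)[0]; print('white',s[i],c[i])
        print(fit({'top':l==i},M['lh'],[q[0]+.01,q[1],np.pi]))
w=cv2.cvtColor(im['scene'],cv2.COLOR_RGB2BGR)[185:290,295:375]
v=cv2.cvtColor(im['top'],cv2.COLOR_RGB2BGR)[235:275,270:330]
f=lambda a:cv2.resize((a.astype(float)/255)**2.2*255,(400,int(a.shape[0]*400/a.shape[1])),interpolation=cv2.INTER_CUBIC)
a,b=f(w),f(v); b=cv2.copyMakeBorder(b,0,a.shape[0]-b.shape[0],0,0,0)
cv2.imwrite('pics/c2.png',np.hstack([a,b]))
s,e,Rm=st(); print(s['t'],e)
E
python3 m.py
```

```text
rh ['top'] (array([0.5933257 , 0.03546208, 1.51265938]), np.float64(0.04323001631321366))
rh ['scene'] (array([0.59331567, 0.03358427, 1.49966071]), np.float64(0.07450886439865834))
rh ['top', 'scene'] (array([0.59341292, 0.03439161, 1.48993659]), np.float64(0.06759915159337954))
lh ['top'] (array([0.59304875, 0.03414968, 1.51954466]), np.float64(0.06585236325013277))
lh ['scene'] (array([0.57154205, 0.04379201, 4.02740425]), np.float64(0.33846944016435543))
lh ['top', 'scene'] (array([0.55951867, 0.03697754, 4.64634275]), np.float64(0.2149092699282959))
tray (array([ 0.5262327 ,  0.41071386, -0.07083179]), np.float64(0.026132311304948197))
lh_b_mid scene 0.64 [194. 238. 237. 271.] 912
lh_b_mid top 0.64 [380. 205. 425. 235.] 904
lh_b_mid top 0.64 [368. 147. 423. 184.] 1785
lh_b_mid top 0.27 [279. 243. 319. 268.] 912
white [ 382  205   44   32 1003] [403.67696909 220.63110668]
(array([ 0.67240133, -0.19935448,  1.78744128]), np.float64(0.05395325708602683))
white [376 269  46  25 974] [397.87474333 280.7926078 ]
(array([ 0.50390793, -0.18613442,  4.60078075]), np.float64(0.14039408866995073))
2.8 [ 0.25120293 -0.59948524  0.23666089][ WARN:0@18.584] global loadsave.cpp:1063 imwrite_ Unsupported depth image for selected encoder is fallbacked to CV_8U.
```

View pics/c2.png

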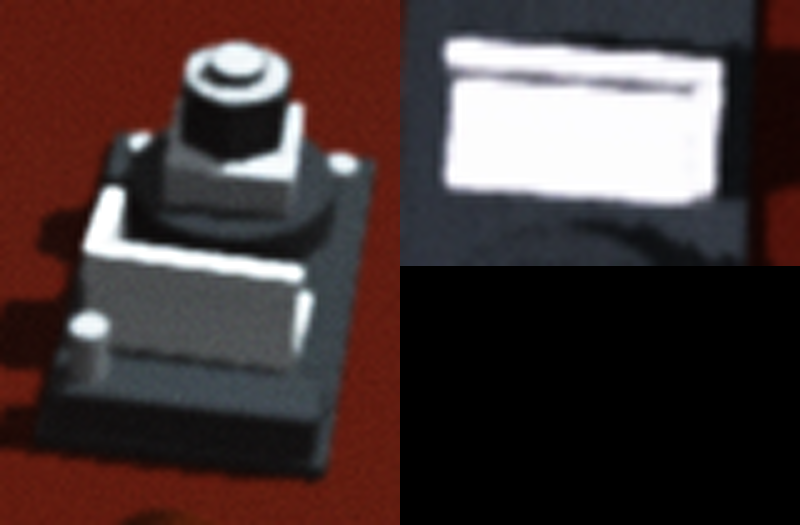

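```bash
cat >> h.py <<'E'
def plan(*wp):
    """wp: (x,y,z,a) with a=angle of tool x; prints dp,twist each from the previous"""
    s,e,Rm=st(); p=e; x=Rm.as_matrix()[:,0]; a=np.arctan2(x[1],x[0]); print('t',round(s['t'],1),'at',e.round(4),'a',round(a,3),'grip',round(s['grip_width'],4),'F',np.round(s['ft_force'],1))
    for w in wp:
        q=np.array(w[:3]);d=q-p; X=np.array([np.cos(a),np.sin(a)]);Y=np.array([np.sin(a),-np.cos(a)])
        tw=-(w[3]-a); tw=(tw+np.pi)%(2*np.pi)-np.pi
        print('dp',[round(float(v),4) for v in(d[:2]@X,d[:2]@Y,-d[2])],'tw',round(tw,3),'calls',round(max(np.linalg.norm(d)/.333,abs(tw)/1.0),2),'j6',round(np.arctan2(q[1],q[0])+np.pi/2-w[3],2)); p=q;a=w[3]
E
python3 - <<'E'
from h import *
t=snap('top').astype(int); g=(t.min(2)>110).astype(np.uint8)
k,l,s,c=cv2.connectedComponentsWithStats(g)
for i in range(1,k):
    if 300<s[i,4]<1500 and 370<c[i][0]<440 and c[i][1]>190:
        q=p2w('top',c[i],.02)[0]
        for z in(0,):print(i,fit({'top':l==i},M['lh'],[q[0]+.01,q[1],1.6]))
plan((.5934,.0345,.16,1.5),(.5934,.0345,.048,1.5),(.5934,.0345,.2,1.5),(.52,.40,.2,1.5),(.52,.40,.07,1.5))
E
```

```text
11 (array([ 0.67247094, -0.19932511,  1.78809657]), np.float64(0.055403726708074585))
21 (array([ 0.53759897, -0.19114895,  1.53427391]), np.float64(0.05558401639344257))
t 2.9 at [ 0.2512 -0.5995  0.2366] a 0.397 grip 0.0951 F [-0.3 -0.2  0.4]
dp [0.5606, -0.4525, 0.0766] tw -1.103 calls 2.18 j6 0.13
dp [0.0, 0.0, 0.112] tw 0.0 calls 0.34 j6 0.13
dp [0.0, 0.0, -0.152] tw 0.0 calls 0.46 j6 0.13
dp [0.3594, -0.0991, -0.0] tw 0.0 calls 1.12 j6 0.73
dp [0.0, 0.0, 0.13] tw 0.0 calls 0.39 j6 0.73
```

>>> servo_tool --grip '[0.03,0.03,0.03,0.03,0.03,0.03,0.03,0.03]' --dp '[[0.56,-0.452,0],[0.56,-0.452,0],[0.56,-0.452,0],[0.56,-0.452,0],[0.56,-0.452,0],[0.56,-0.452,0],[0.56,-0.452,0],[0.56,-0.452,0]]' --twist '[[0,0,-1.1],[0,0,-1.1],[0,0,-1.1],[0,0,-1.1],[0,0,-1.1],[0,0,-1.1],[0,0,-1.1],[0,0,-1.1]]' --grip_force 40

```text
t: 3.52
eef_pos: [0.41, -0.3043, 0.237]
ee_rot: [0.0, 0.764, 0.645, 0.0]
ft_force: [0.3, -0.1, -1.4]
grip_width: 0.0473
```

```bash
python3 -c "
from h import *
plan((.5934,.0345,.16,1.5))"
```

```text
t 3.5 at [ 0.41   -0.3043  0.237 ] a 1.403 grip 0.0473 F [ 0.3 -0.1 -1.4]
dp [0.3648, 0.1241, 0.077] tw -0.097 calls 1.18 j6 0.13
```

>>> servo_tool --grip '[0.03,0.03,0.03,0.03,0.03,0.03,0.03,0.03]' --dp '[[0.365,0.124,0.02],[0.365,0.124,0.02],[0.365,0.124,0.02],[0.365,0.124,0.02],[0.365,0.124,0.02],[0.365,0.124,0.02],[0.365,0.124,0.02],[0.365,0.124,0.02]]' --twist '[[0,0,-0.097],[0,0,-0.097],[0,0,-0.097],[0,0,-0.097],[0,0,-0.097],[0,0,-0.097],[0,0,-0.097],[0,0,-0.097]]'

```text
t: 4.18
eef_pos: [0.5702, -0.0122, 0.2196]
ee_rot: [0.0, 0.734, 0.679, 0.0]
ft_force: [1.2, 0.5, 0.1]
grip_width: 0.0299
```

```bash
python3 -c "
from h import *
plan((.5934,.0345,.12,1.5),(.5934,.0345,.048,1.5))"
```

```text
t 4.2 at [ 0.5702 -0.0122  0.2196] a 1.494 grip 0.0299 F [1.2 0.5 0.1]
dp [0.0483, 0.0196, 0.0996] tw -0.006 calls 0.34 j6 0.13
dp [0.0, 0.0, 0.072] tw 0.0 calls 0.22 j6 0.13
```

>>> servo_tool --grip '[0.03,0.03,0.03,0.03,0.03,0.03,0.03,0.03]' --dp '[[0.0485,0.0195,0.03],[0.0485,0.0195,0.06],[0.0485,0.0195,0.09],[0.0485,0.0195,0.1],[0.0485,0.0195,0.125],[0.0485,0.0195,0.15],[0.0485,0.0195,0.171],[0.0485,0.0195,0.171]]' --twist '[[0,0,0],[0,0,0],[0,0,0],[0,0,0],[0,0,0],[0,0,0],[0,0,0],[0,0,0]]'

```text
t: 4.85
eef_pos: [0.5895, 0.032, 0.0444]
ee_rot: [-0.003, 0.734, 0.679, -0.003]
ft_force: [-0.5, -0.1, -0.6]
grip_width: 0.0302
```

>>> servo_tool --grip '[0.0,0.0,0.0,0.0,0.0,0.0,0.0,0.0]' --dp '[[0,0,0],[0,0,0],[0,0,0],[0,0,0],[0,0,0],[0,0,0],[0,0,-0.02],[0,0,-0.04]]' --twist '[[0,0,0],[0,0,0],[0,0,0],[0,0,0],[0,0,0],[0,0,0],[0,0,0],[0,0,0]]'

```text
t: 5.52
eef_pos: [0.5913, 0.0327, 0.0874]
ee_rot: [-0.001, 0.734, 0.679, -0.001]
ft_force: [-0.2, -0.2, -0.9]
grip_width: 0.0079
```

```bash
python3 -c "
from h import *
s,e,_=st()
plan((e[0],e[1],.2,1.5),(.5262,.37,.2,1.5),(.5262,.37,.065,1.5))"
```

```text
t 5.5 at [0.5913 0.0327 0.0874] a 1.494 grip 0.0079 F [-0.2 -0.2 -0.9]
dp [0.0, 0.0, -0.1126] tw -0.006 calls 0.34 j6 0.13
dp [0.3319, -0.0888, -0.0] tw 0.0 calls 1.03 j6 0.68
dp [0.0, 0.0, 0.135] tw 0.0 calls 0.41 j6 0.68
```

>>> servo_tool --grip '[0.0,0.0,0.0,0.0,0.0,0.0,0.0,0.0]' --dp '[[0,0,-0.04],[0.02,-0.005,-0.075],[0.06,-0.014,-0.1],[0.1,-0.023,-0.1],[0.14,-0.032,-0.1],[0.18,-0.041,-0.1],[0.22,-0.05,-0.1],[0.26,-0.06,-0.1]]' --twist '[[0,0,0],[0,0,0],[0,0,0],[0,0,0],[0,0,0],[0,0,0],[0,0,0],[0,0,0]]'

```text
t: 6.18
eef_pos: [0.5525, 0.2959, 0.1885]
ee_rot: [0.0, 0.734, 0.679, 0.0]
ft_force: [-0.1, 0.1, -2.6]
grip_width: 0.008
```

```bash
python3 -c "
from h import *
plan((.54,.41,.19,1.5),(.54,.41,.047,1.5))"
```

```text
t 6.2 at [0.5525 0.2959 0.1885] a 1.494 grip 0.008 F [-0.1  0.1 -2.6]
dp [0.1128, -0.0213, -0.0015] tw -0.006 calls 0.34 j6 0.72
dp [0.0, 0.0, 0.143] tw 0.0 calls 0.43 j6 0.72
```

>>> servo_tool --grip '[0.0,0.0,0.0,0.0,0.0,0.0,0.0,0.0]' --dp '[[0.04,-0.008,0],[0.08,-0.016,0],[0.113,-0.021,0],[0.113,-0.021,0.03],[0.113,-0.021,0.07],[0.113,-0.021,0.11],[0.113,-0.021,0.135],[0.113,-0.021,0.14]]' --twist '[[0,0,0],[0,0,0],[0,0,0],[0,0,0],[0,0,0],[0,0,0],[0,0,0],[0,0,0]]'

```text
t: 6.85
eef_pos: [0.5389, 0.4074, 0.0455]
ee_rot: [-0.001, 0.734, 0.679, -0.003]
ft_force: [-9.4, -5.6, 17.5]
grip_width: 0.0077
```

>>> servo_tool --grip '[0.03,0.03,0.03,0.03,0.03,0.03,0.03,0.03]' --dp '[[0,0,0],[0,0,0],[0,0,0],[0,0,0],[0,0,-0.04],[0,0,-0.08],[0,0,-0.12],[0,0,-0.15]]' --twist '[[0,0,0],[0,0,0],[0,0,0],[0,0,0],[0,0,0],[0,0,0],[0,0,0],[0,0,0]]'

```text
t: 7.52
eef_pos: [0.542, 0.4089, 0.2032]
ee_rot: [0.0, 0.734, 0.679, 0.003]
ft_force: [1.3, 1.0, 0.3]
grip_width: 0.0295
```

```bash
python3 - <<'E'
from h import *
t=snap('top','top2').astype(int); snap('scene','sc2'); g=(t.min(2)>110).astype(np.uint8)
k,l,s,c=cv2.connectedComponentsWithStats(g)
for i in range(1,k):
    if 300<s[i,4]<1500: 
        print(i,s[i],c[i].round(1))
        if 360<c[i][0]<450 and c[i][1]>190:
            q=p2w('top',c[i],.02)[0]; print(i,fit({'top':l==i},M['lh'],[q[0]+.01,q[1],1.6]))
plan((.672,-.199,.2,1.787),(.672,-.199,.04,1.787),(.672,-.199,.2,1.787))
plan((.5376,-.191,.2,1.534))
E
```

```text
8 [219 134  67  25 571] [252.  145.6]
23 [ 382  205   44   32 1012] [403.7 220.7]
23 (array([ 0.67277379, -0.19918872,  1.76197042]), np.float64(0.05927201180521402))
29 [  0 221  47  34 431] [ 23.4 238.5]
31 [ 462  224   82  120 1226] [501.4 282.2]
37 [289 242  28  27 329] [302.8 255.3]
41 [376 269  46  25 994] [397.8 280.9]
41 (array([ 0.53656717, -0.19013105,  1.56099951]), np.float64(0.08101329320290951))
45 [ 267  274   51   41 1434] [288.7 296.6]
107 [261 474  84   6 318] [298.3 477. ]
t 7.6 at [0.5445 0.4106 0.2082] a 1.494 grip 0.0301 F [-0.2  0.4  0. ]
dp [-0.598, 0.174, 0.0082] tw -0.293 calls 1.87 j6 -0.5
dp [0.0, 0.0, 0.16] tw 0.0 calls 0.48 j6 -0.5
dp [0.0, 0.0, -0.16] tw 0.0 calls 0.48 j6 -0.5
t 7.6 at [0.5445 0.4106 0.2082] a 1.494 grip 0.0301 F [-0.2  0.4  0. ]
dp [-0.6003, 0.0394, 0.0082] tw -0.04 calls 1.81 j6 -0.3
```

View pics/top2.png

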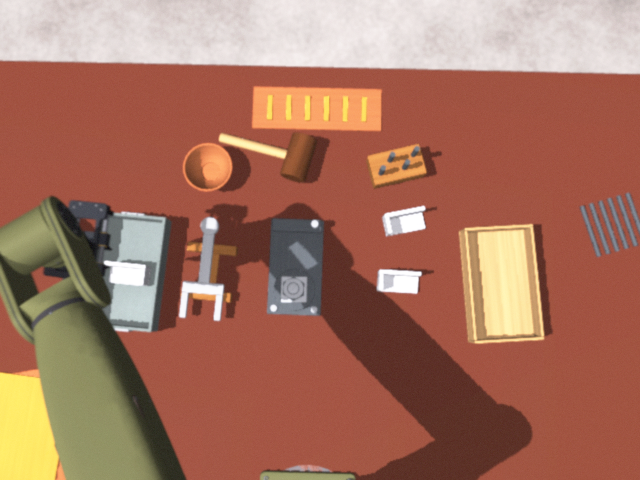

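>>> servo_tool --grip '[0.03,0.03,0.03,0.03,0.03,0.03,0.03,0.03]' --dp '[[-0.598,0.174,0],[-0.598,0.174,0],[-0.598,0.174,0],[-0.598,0.174,0],[-0.598,0.174,0],[-0.598,0.174,0],[-0.598,0.174,0],[-0.598,0.174,0]]' --twist '[[0,0,-0.29],[0,0,-0.29],[0,0,-0.29],[0,0,-0.29],[0,0,-0.29],[0,0,-0.29],[0,0,-0.29],[0,0,-0.29]]'

```text
t: 8.28
eef_pos: [0.6088, 0.0809, 0.1979]
ee_rot: [-0.0, 0.628, 0.778, -0.0]
ft_force: [0.8, -0.6, 0.5]
grip_width: 0.0303
```

```bash
python3 -c "
from h import *
print(p2w('top',[[370,184],[427,173],[397,180]],.095).round(3))
plan((.6735,-.1985,.2,1.78))"
```

```text
[[ 0.721 -0.119  0.095]
 [ 0.748 -0.24   0.095]
 [ 0.731 -0.176  0.095]]
t 8.3 at [0.6088 0.0809 0.1979] a 1.784 grip 0.0303 F [ 0.8 -0.6  0.5]
dp [-0.2868, 0.0041, -0.0021] tw 0.004 calls 0.86 j6 -0.5
```

>>> servo_tool --grip '[0.03,0.03,0.03,0.03,0.03,0.03,0.03,0.03]' --dp '[[-0.287,0.004,0],[-0.287,0.004,0],[-0.287,0.004,0],[-0.287,0.004,0],[-0.287,0.004,0],[-0.287,0.004,0],[-0.287,0.004,0],[-0.287,0.004,0]]' --twist '[[0,0,0],[0,0,0],[0,0,0],[0,0,0],[0,0,0],[0,0,0],[0,0,0],[0,0,0]]'

```text
t: 8.95
eef_pos: [0.6738, -0.2033, 0.1975]
ee_rot: [0.001, 0.63, 0.776, -0.001]
ft_force: [-0.5, 0.8, -0.0]
grip_width: 0.0303
```

```bash
python3 -c "
from h import *
plan((.6735,-.1985,.2,1.78),(.6735,-.1985,.049,1.78))"
```

```text
t 8.9 at [ 0.6738 -0.2033  0.1975] a 1.778 grip 0.0303 F [-0.5  0.8 -0. ]
dp [0.0048, 0.0007, -0.0025] tw -0.002 calls 0.02 j6 -0.5
dp [0.0, 0.0, 0.151] tw 0.0 calls 0.45 j6 -0.5
```

>>> servo_tool --grip '[0.03,0.03,0.03,0.03,0.03,0.03,0.03,0.03]' --dp '[[0.001,0,0.03],[0.001,0,0.06],[0.001,0,0.09],[0.001,0,0.115],[0.001,0,0.135],[0.001,0,0.147],[0.001,0,0.147],[0.001,0,0.147]]' --twist '[[0,0,0],[0,0,0],[0,0,0],[0,0,0],[0,0,0],[0,0,0],[0,0,0],[0,0,0]]'

```text
t: 9.62
eef_pos: [0.6732, -0.1954, 0.051]
ee_rot: [-0.001, 0.628, 0.778, -0.0]
ft_force: [1.0, 0.1, -0.6]
grip_width: 0.0301
```

>>> servo_tool --grip '[0.0,0.0,0.0,0.0,0.0,0.0,0.0,0.0]' --dp '[[0,0,0],[0,0,0],[0,0,0],[0,0,0],[0,0,0],[0,0,-0.03],[0,0,-0.07],[0,0,-0.11]]' --twist '[[0,0,0],[0,0,0],[0,0,0],[0,0,0],[0,0,0],[0,0,0],[0,0,0],[0,0,0]]'

```text
t: 10.28
eef_pos: [0.6719, -0.1951, 0.1601]
ee_rot: [-0.002, 0.628, 0.778, -0.001]
ft_force: [1.4, -0.7, -1.4]
grip_width: 0.0078
```

```bash
python3 -c "
from h import *
plan((.60,-.40,.17,1.65),(.60,-.40,.06,1.65))"
```

```text
t 10.3 at [ 0.6719 -0.1951  0.1601] a 1.784 grip 0.0078 F [ 1.4 -0.7 -1.4]
dp [-0.185, -0.1136, -0.0099] tw 0.134 calls 0.65 j6 -0.67
dp [0.0, 0.0, 0.11] tw 0.0 calls 0.33 j6 -0.67
```

>>> servo_tool --grip '[0.0,0.0,0.0,0.0,0.0,0.0,0.0,0.0]' --dp '[[-0.03,-0.02,-0.01],[-0.06,-0.042,-0.01],[-0.095,-0.066,-0.01],[-0.13,-0.09,-0.01],[-0.16,-0.11,-0.01],[-0.19,-0.135,-0.01],[-0.19,-0.135,0.02],[-0.19,-0.135,0.05]]' --twist '[[0,0,0.02],[0,0,0.05],[0,0,0.08],[0,0,0.1],[0,0,0.12],[0,0,0.134],[0,0,0.134],[0,0,0.134]]'

```text
t: 10.95
eef_pos: [0.5818, -0.4138, 0.1137]
ee_rot: [0.003, 0.68, 0.733, 0.0]
ft_force: [0.3, 0.2, -1.9]
grip_width: 0.0077
```

```bash
python3 -c "
from h import *
plan((.58,-.409,.11,1.65),(.58,-.409,.060,1.65))"
```

```text
t 10.9 at [ 0.5818 -0.4138  0.1137] a 1.646 grip 0.0077 F [ 0.3  0.2 -1.9]
dp [0.0049, -0.0014, 0.0037] tw -0.004 calls 0.02 j6 -0.69
dp [0.0, 0.0, 0.05] tw 0.0 calls 0.15 j6 -0.69
```

>>> servo_tool --grip '[0.0,0.0,0.0,0.0,0.0,0.03,0.03,0.03]' --dp '[[0.004,0,0.015],[0.004,0,0.03],[0.004,0,0.04],[0.004,0,0.048],[0.004,0,0.048],[0.004,0,0.048],[0.004,0,0.048],[0.004,0,0.048]]' --twist '[[0,0,0],[0,0,0],[0,0,0],[0,0,0],[0,0,0],[0,0,0],[0,0,0],[0,0,0]]'

```text
t: 11.62
eef_pos: [0.5827, -0.4068, 0.0658]
ee_rot: [0.002, 0.679, 0.735, 0.0]
ft_force: [-0.3, 0.4, -0.9]
grip_width: 0.0228
```

>>> servo_tool --grip '[0.03,0.03,0.03,0.03,0.03,0.03,0.03,0.03]' --dp '[[0,0,0],[0,0,-0.03],[0,0,-0.07],[0,0,-0.11],[0.03,0,-0.13],[0.07,0,-0.13],[0.11,0,-0.13],[0.14,0,-0.13]]' --twist '[[0,0,0],[0,0,0],[0,0,0],[0,0,0],[0,0,0],[0,0,0],[0,0,0],[0,0,0]]'

```text
t: 12.28
eef_pos: [0.5704, -0.2645, 0.1954]
ee_rot: [0.001, 0.679, 0.735, 0.001]
ft_force: [-0.4, -0.6, -0.8]
grip_width: 0.03
```

```bash
python3 - <<'E'
from h import *
t=snap('top','top3').astype(int); g=(t.min(2)>110).astype(np.uint8)
k,l,s,c=cv2.connectedComponentsWithStats(g)
for i in range(1,k):
    if 300<s[i,4]<1500 and 360<c[i][0]<450 and c[i][1]>190:
        q=p2w('top',c[i],.02)[0]; print(s[i],c[i],fit({'top':l==i},M['lh'],[q[0]+.01,q[1],1.55]))
plan((.537,-.1905,.17,1.55),(.537,-.1905,.045,1.55))
E
```

```text
[376 269  46  25 960] [397.22083333 280.66145833] (array([ 0.53715   , -0.18963696,  1.54832089]), np.float64(0.07782597601428931))
t 12.3 at [ 0.5701 -0.26    0.1947] a 1.653 grip 0.0297 F [ 1.9  2.2 -0.6]
dp [0.072, -0.0273, 0.0247] tw 0.103 calls 0.24 j6 -0.32
dp [0.0, 0.0, 0.125] tw 0.0 calls 0.38 j6 -0.32
```

View pics/top3.png

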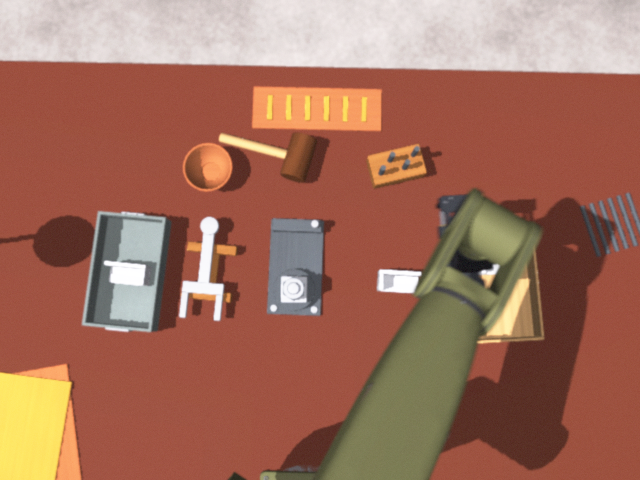

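>>> servo_tool --grip '[0.03,0.03,0.03,0.03,0.03,0.03,0.03,0.03]' --dp '[[0.035,-0.013,0.01],[0.07,-0.027,0.03],[0.072,-0.027,0.06],[0.072,-0.027,0.09],[0.072,-0.027,0.12],[0.072,-0.027,0.14],[0.072,-0.027,0.15],[0.072,-0.027,0.15]]' --twist '[[0,0,0.05],[0,0,0.103],[0,0,0.103],[0,0,0.103],[0,0,0.103],[0,0,0.103],[0,0,0.103],[0,0,0.103]]'

```text
t: 13.0
eef_pos: [0.5362, -0.1962, 0.0412]
ee_rot: [-0.002, 0.716, 0.699, -0.001]
ft_force: [0.1, 0.3, 1.3]
grip_width: 0.0303
```

>>> servo_tool --grip '[0.0,0.0,0.0,0.0,0.0,0.0,0.0,0.0]' --dp '[[0,0,0],[0,0,0],[0,0,0],[0,0,0],[0,0,0],[0,0,-0.03],[0,0,-0.07],[0,0,-0.11]]' --twist '[[0,0,0],[0,0,0],[0,0,0],[0,0,0],[0,0,0],[0,0,0],[0,0,0],[0,0,0]]'

```text
t: 13.67
eef_pos: [0.5363, -0.1961, 0.1529]
ee_rot: [-0.002, 0.716, 0.699, -0.001]
ft_force: [0.8, -0.1, -1.8]
grip_width: 0.0077
```

```bash
python3 -c "
from h import *
plan((.49,-.416,.165,1.65),(.49,-.416,.06,1.65))"
```

```text
t 13.7 at [ 0.5363 -0.1961  0.1529] a 1.547 grip 0.0077 F [ 0.8 -0.1 -1.8]
dp [-0.2209, -0.041, -0.0121] tw -0.103 calls 0.68 j6 -0.78
dp [0.0, 0.0, 0.105] tw 0.0 calls 0.32 j6 -0.78
```

>>> servo_tool --grip '[0.0,0.0,0.0,0.0,0.0,0.0,0.0,0.0]' --dp '[[-0.04,-0.008,-0.01],[-0.08,-0.015,-0.01],[-0.12,-0.022,-0.01],[-0.16,-0.03,-0.01],[-0.19,-0.036,-0.01],[-0.225,-0.041,-0.01],[-0.225,-0.041,0.02],[-0.225,-0.041,0.05]]' --twist '[[0,0,-0.02],[0,0,-0.04],[0,0,-0.06],[0,0,-0.08],[0,0,-0.1],[0,0,-0.103],[0,0,-0.103],[0,0,-0.103]]'

```text
t: 14.33
eef_pos: [0.4921, -0.4245, 0.1056]
ee_rot: [0.003, 0.68, 0.733, -0.0]
ft_force: [0.6, 0.2, -2.8]
grip_width: 0.008
```

>>> servo_tool --grip '[0.0,0.0,0.0,0.0,0.0,0.03,0.03,0.03]' --dp '[[0,0,0.015],[0,0,0.03],[0,0,0.043],[0,0,0.05],[0,0,0.05],[0,0,0.05],[0,0,0.05],[0,0,0.05]]' --twist '[[0,0,0],[0,0,0],[0,0,0],[0,0,0],[0,0,0],[0,0,0],[0,0,0],[0,0,0]]'

```text
t: 15.0
eef_pos: [0.4923, -0.4215, 0.0553]
ee_rot: [0.002, 0.679, 0.735, -0.0]
ft_force: [1.0, -0.6, -0.2]
grip_width: 0.0225
```

>>> servo_tool --grip '[0.03,0.03,0.03,0.03,0.06,0.06,0.06,0.06]' --dp '[[0,0,0],[0,0,-0.03],[0,0,-0.07],[0,0,-0.11],[0.03,0,-0.14],[0.07,0,-0.15],[0.11,0,-0.15],[0.15,0,-0.15]]' --twist '[[0,0,0],[0,0,0],[0,0,0],[0,0,0],[0,0,0],[0,0,0],[0,0,0],[0,0,0]]'

```text
t: 15.67
eef_pos: [0.4799, -0.2705, 0.2061]
ee_rot: [0.002, 0.679, 0.734, 0.0]
ft_force: [0.4, -0.2, -0.6]
grip_width: 0.0514
```

```bash
python3 - <<'E'
from h import *
T=[x for x in[snap('top','top4'),snap('scene','sc4')]]
for i in range(2):
    sp={n:t[0]['region'] for n in('top','scene') for t in[tr('spanner_mid',n)] if t}
    for n in(['top'],['scene'],['top','scene']):
        q={k:sp[k] for k in n if k in sp}
        if q: print('sp',n,fit(q,M['sp'],[.545,.238,-.06],.031))
    snap('top');snap('scene')
J=tr('jack','top')[0]['region']|tr('collar','top')[0]['region']; print('jack top',fit({'top':J},M['jack'],[.4955,.041,-.014]))
for m in('nut','rod','collar'):
    for d in tr(m,'top')[:1]:
        ys,xs=np.nonzero(d['region']); print(m,xs.mean(),ys.mean(),p2w('top',[xs.mean(),ys.mean()],{'nut':.08,'rod':.06,'collar':.06}[m]))
r=tr('rack','top')[0]['region']; print('rack bb',np.nonzero(r)[1].min(),np.nonzero(r)[1].max())
c=cv2.imread('pics/top4.png'); x=[c[270:306,275:311],c[205:330,170:245]]
cv2.imwrite('pics/c4.png',np.hstack([cv2.resize(i,(int(i.shape[1]*500/i.shape[0]),500),interpolation=cv2.INTER_CUBIC) for i in x]))
s,e,_=st();print(s['t'],e)
E
```

```text
sp ['top'] (array([ 0.54554558,  0.23893036, -0.05595104]), np.float64(0.14972814721873695))
sp ['scene'] (array([ 0.54510181,  0.23775727, -0.05815251]), np.float64(0.12738160043549263))
sp ['top', 'scene'] (array([ 0.5451848 ,  0.23856409, -0.0549757 ]), np.float64(0.14752029893986335))
sp ['top'] (array([ 0.54647825,  0.23824556, -0.05797574]), np.float64(0.16128569378676993))
sp ['scene'] (array([ 0.54578679,  0.23734295, -0.06229035]), np.float64(0.11065343568620112))
sp ['top', 'scene'] (array([ 0.546864  ,  0.23778842, -0.05753737]), np.float64(0.14072088171105995))
jack top (array([ 0.49561976,  0.04060868, -0.00743242]), np.float64(0.016485375876238773))
nut 293.152 288.784 [[0.49344019 0.03970671 0.08      ]]
rod 293.4025974025974 288.1284271284271 [[0.49573118 0.04003938 0.06      ]]
collar 293.3715170278638 288.25541795665634 [[0.49545664 0.0400981  0.06      ]]
rack bb 187 237
16.5667 [ 0.47946058 -0.27130271  0.20331929]
```

View pics/c4.png

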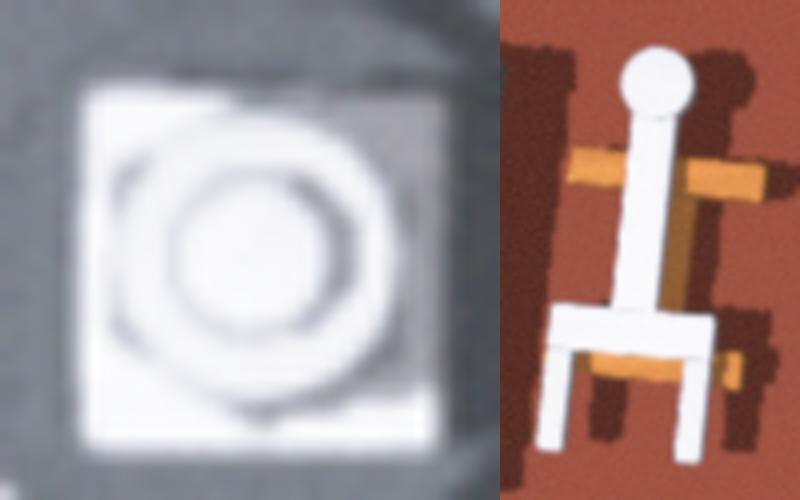

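```bash
python3 -c "
from h import *
plan((.546,.238,.2,3.083),(.546,.238,.036,3.083))"
```

```text
t 16.6 at [ 0.4795 -0.2713  0.2033] a 1.65 grip 0.0599 F [ 0.5 -0.6 -0.1]
dp [0.5025, 0.1065, 0.0033] tw -1.433 calls 1.54 j6 -1.1
dp [0.0, 0.0, 0.164] tw 0.0 calls 0.49 j6 -1.1
```

>>> servo_tool --grip '[0.05,0.05,0.05,0.05,0.05,0.05,0.05,0.05]' --dp '[[0.5,0.106,0],[0.5,0.106,0],[0.5,0.106,0],[0.5,0.106,0],[0.5,0.106,0],[0.5,0.106,0],[0.5,0.106,0],[0.5,0.106,0]]' --twist '[[0,0,-1.433],[0,0,-1.433],[0,0,-1.433],[0,0,-1.433],[0,0,-1.433],[0,0,-1.433],[0,0,-1.433],[0,0,-1.433]]'

```text
t: 17.23
eef_pos: [0.5226, 0.0614, 0.2038]
ee_rot: [0.0, 0.24, 0.971, 0.0]
ft_force: [0.1, 1.0, 1.0]
grip_width: 0.05
```

```bash
python3 -c "
from h import *
plan((.546,.238,.16,3.083),(.546,.238,.036,3.083))"
```

```text
t 17.2 at [0.5226 0.0614 0.2038] a 2.656 grip 0.05 F [0.1 1.  1. ]
dp [0.0617, 0.1671, 0.0438] tw -0.427 calls 0.55 j6 -1.1
dp [0.0, 0.0, 0.124] tw 0.0 calls 0.37 j6 -1.1
```

>>> servo_tool --grip '[0.05,0.05,0.05,0.05,0.05,0.05,0.05,0.05]' --dp '[[0.062,0.165,0.06],[0.062,0.165,0.06],[0.062,0.165,0.06],[0.062,0.165,0.06],[0.062,0.165,0.06],[0.062,0.165,0.06],[0.062,0.165,0.06],[0.062,0.165,0.06]]' --twist '[[0,0,-0.1],[0,0,-0.2],[0,0,-0.3],[0,0,-0.427],[0,0,-0.427],[0,0,-0.427],[0,0,-0.427],[0,0,-0.427]]'

```text
t: 17.9
eef_pos: [0.5461, 0.2335, 0.1437]
ee_rot: [0.0, 0.033, 0.999, -0.0]
ft_force: [0.2, 0.7, 0.6]
grip_width: 0.0498
```

```bash
python3 -c "
from h import *
plan((.546,.238,.16,3.083),(.546,.238,.036,3.083))"
```

```text
t 17.9 at [0.5461 0.2335 0.1437] a 3.076 grip 0.0498 F [0.2 0.7 0.6]
dp [0.0003, 0.0045, -0.0163] tw -0.007 calls 0.05 j6 -1.1
dp [0.0, 0.0, 0.124] tw 0.0 calls 0.37 j6 -1.1
```

>>> servo_tool --grip '[0.05,0.05,0.05,0.05,0.05,0.05,0.05,0.05]' --dp '[[0,0.003,0.03],[0,0.003,0.06],[0,0.003,0.085],[0,0.003,0.1],[0,0.003,0.107],[0,0.003,0.107],[0,0.003,0.107],[0,0.003,0.107]]' --twist '[[0,0,0],[0,0,0],[0,0,0],[0,0,0],[0,0,0],[0,0,0],[0,0,0],[0,0,0]]'

```text
t: 18.57
eef_pos: [0.5476, 0.2369, 0.0385]
ee_rot: [0.002, 0.033, 0.999, 0.001]
ft_force: [0.5, -0.4, 0.5]
grip_width: 0.0503
```

```bash
python3 -c "
from h import *
plan((.546,.238,.036,3.083))"
```

```text
t 18.6 at [0.5476 0.2369 0.0385] a 3.076 grip 0.0503 F [ 0.5 -0.4  0.5]
dp [0.0017, 0.001, 0.0025] tw -0.007 calls 0.01 j6 -1.1
```

Close and lift.

>>> servo_tool --grip '[0.0,0.0,0.0,0.0,0.0,0.0,0.0,0.0]' --dp '[[0.0015,0.001,0.002],[0.0015,0.001,0.002],[0.0015,0.001,0.002],[0.0015,0.001,0.002],[0.0015,0.001,0.002],[0.0015,0.001,0.002],[0.0015,0.001,0.0],[0.0015,0.001,-0.02]]' --twist '[[0,0,0],[0,0,0],[0,0,0],[0,0,0],[0,0,0],[0,0,0],[0,0,0],[0,0,0]]' --grip_force 50

```text
t: 19.23
eef_pos: [0.5409, 0.2369, 0.0517]
ee_rot: [-0.005, 0.032, 0.999, -0.002]
ft_force: [-0.8, -0.6, -4.1]
grip_width: 0.0235
```

>>> servo_tool --grip '[0.0,0.0,0.0,0.0,0.0,0.0,0.0,0.0]' --dp '[[0,0,-0.02],[0,0,-0.04],[0,0,-0.06],[0,0,-0.08],[0,0,-0.1],[0,0,-0.1],[0,0,-0.1],[0,0,-0.1]]' --twist '[[0,0,0],[0,0,0],[0,0,0],[0,0,0],[0,0,0],[0,0,0],[0,0,0],[0,0,0]]'

```text
t: 19.9
eef_pos: [0.5436, 0.2378, 0.1544]
ee_rot: [-0.001, 0.032, 0.999, -0.0]
ft_force: [-0.4, -0.3, -3.7]
grip_width: 0.0234
```

```bash
python3 - <<'E'
from h import *
s,e,Rm=st(); print('z axis',Rm.as_matrix()[:,2].round(3),s['torque'])
snap('top','top5');snap('scene','sc5')
z=e[2]-.005
sp={n:t[0]['region'] for n in('top','scene') for t in[tr('spanner_mid',n)] if t}
for n in sp: print(n,sp[n].sum(),fit({n:sp[n]},M['sp'],[e[0],e[1],-.06],z))
plan((.5855,.0395,.15,3.13))
c=[cv2.imread('pics/top5.png')[200:330,160:300],cv2.imread('pics/sc5.png')[140:300,340:500]]
cv2.imwrite('pics/c5.png',np.hstack([cv2.resize(i,(400,int(400*i.shape[0]/i.shape[1])),interpolation=cv2.INTER_CUBIC)[:370] for i in c]))
E
```

```text
z axis [-0.003 -0.001 -1.   ] [ 0.06549576 -0.14590742 -0.02029755]
top 624 (array([ 0.55175922,  0.23712233, -0.07260724]), np.float64(0.7014737372465045))
scene 993 (array([ 0.54523617,  0.23757409, -0.06084684]), np.float64(0.2954503591821698))
t 20.1 at [0.5437 0.2378 0.1543] a 3.077 grip 0.0234 F [ 0.1  0.1 -3. ]
dp [-0.0546, -0.1952, 0.0043] tw -0.053 calls 0.61 j6 -1.49
```

View pics/c5.png

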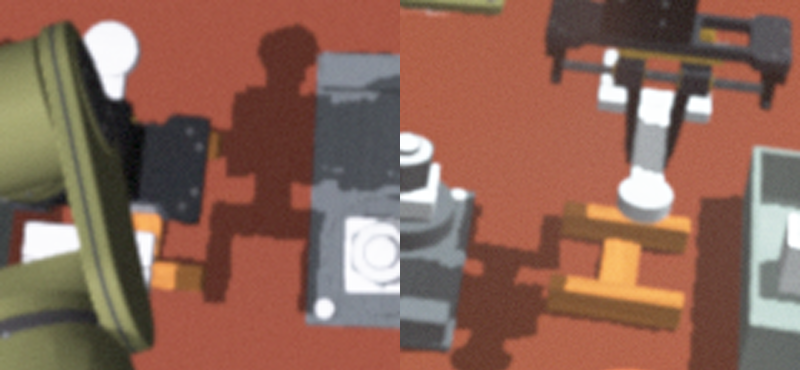

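```bash
python3 - <<'E'
from h import *
s,e,_=st();print(e)
print(p2w('top',[198.5,216.5],e[2]+.001),p2w('scene',[437.6,216.8],e[2]+.001))
for dx in(0,.002,.004): print(w2p('scene',[e[0]+dx+.088,e[1]-.088*.06,e[2]+.001]),w2p('top',[e[0]+dx+.088,e[1]-.088*.06,e[2]+.001]))
plan((.5836,.0391,.154,3.124))
E
```

```text
[0.54369883 0.23778036 0.15431475]
[[0.63123954 0.23265852 0.15531475]] [[0.62775756 0.2330167  0.15531475]]
[[437.33200748 218.00490057]] [[198.58923881 216.27814001]]
[[437.3374944  218.63259004]] [[198.63863553 215.30398676]]
[[437.3429955  219.26197535]] [[198.68801599 214.33023865]]
t 20.1 at [0.5437 0.2378 0.1543] a 3.077 grip 0.0234 F [ 0.1  0.1 -3. ]
dp [-0.0527, -0.1957, 0.0003] tw -0.047 calls 0.61 j6 -1.49
```

>>> servo_tool --grip '[0.0,0.0,0.0,0.0,0.0,0.0,0.0,0.0]' --dp '[[-0.01,-0.03,0],[-0.02,-0.06,0],[-0.03,-0.09,0],[-0.04,-0.12,0],[-0.05,-0.15,0],[-0.058,-0.18,0],[-0.06,-0.196,0],[-0.06,-0.196,0]]' --twist '[[0,0,0],[0,0,-0.01],[0,0,-0.02],[0,0,-0.03],[0,0,-0.04],[0,0,-0.047],[0,0,-0.047],[0,0,-0.047]]'

```text
t: 20.77
eef_pos: [0.5919, 0.0354, 0.1554]
ee_rot: [-0.001, 0.011, 1.0, -0.001]
ft_force: [-0.3, 0.4, -3.6]
grip_width: 0.0235
```

>>> servo_tool --grip '[0.0,0.0,0.0,0.0,0.0,0.0,0.0,0.0]' --dp '[[0,0,0.01],[0,0,0.02],[0,0,0.03],[0,0,0.035],[0,0,0.035],[0,0,0.035],[0,0,0.035],[0,0,0.035]]' --twist '[[0,0,0],[0,0,0],[0,0,0],[0,0,0],[0,0,0],[0,0,0],[0,0,0],[0,0,0]]'

```text
t: 21.43
eef_pos: [0.5924, 0.0389, 0.1221]
ee_rot: [0.001, 0.009, 1.0, -0.0]
ft_force: [-0.1, -0.9, -3.3]
grip_width: 0.0235
```

```bash
python3 - <<'E'
from h import *
a=snap('top','top6');b=snap('scene','sc6'); s,e,_=st()
plan((.5906,.0391,.041,3.124))
p=[e[0],e[1],-.018]
for n,i in(('top',a),('scene',b)):
    m=draw(n,M['sp'],p,e[2]-.005); m=cv2.resize(m,(640,480),interpolation=cv2.INTER_NEAREST)
    j=cv2.imread(f'pics/{"top6" if n=="top" else "sc6"}.png'); cs=cv2.findContours(m,cv2.RETR_EXTERNAL,cv2.CHAIN_APPROX_NONE)[0]; 
    x0,y0=(220,200) if n=='top' else (270,120)
    k=cv2.resize(j[y0:y0+130,x0:x0+140],None,fx=2.85,fy=2.85,interpolation=cv2.INTER_CUBIC)
    for c in cs: cv2.polylines(k,[((c-[x0,y0])*2.85).astype(int)],True,(0,255,0),1)
    (A:=globals().setdefault('A',[])).append(k)
cv2.imwrite('pics/c6.png',np.hstack(A))
E
```

```text
t 21.5 at [0.5923 0.0387 0.1221] a 3.124 grip 0.0235 F [-0.3  0.2 -3.4]
dp [0.0017, 0.0003, 0.0811] tw -0.0 calls 0.24 j6 -1.49
```

View pics/c6.png

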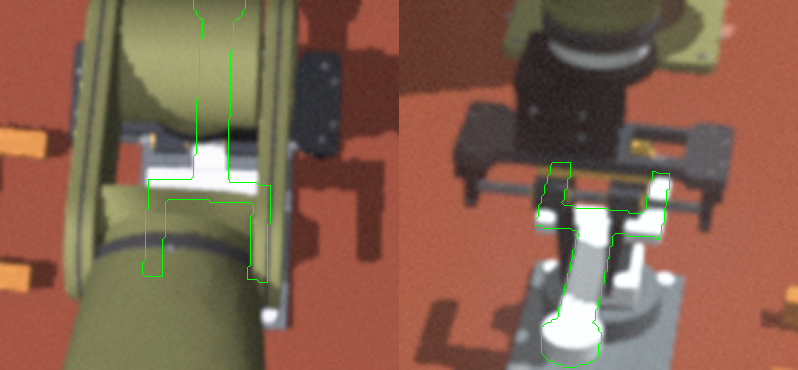

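>>> servo_tool --grip '[0.0,0.0,0.0,0.0,0.0,0.0,0.0,0.0]' --dp '[[0,0.0003,0.01],[0,0.0003,0.02],[0,0.0003,0.03],[0,0.0003,0.04],[0,0.0003,0.048],[0,0.0003,0.05],[0,0.0003,0.05],[0,0.0003,0.05]]' --twist '[[0,0,0],[0,0,0],[0,0,0],[0,0,0],[0,0,0],[0,0,0],[0,0,0],[0,0,0]]'

```text
t: 22.2
eef_pos: [0.592, 0.0389, 0.0713]
ee_rot: [-0.0, 0.009, 1.0, -0.0]
ft_force: [-0.7, 0.4, -2.7]
grip_width: 0.0236
```

>>> servo_tool --grip '[0.0,0.0,0.0,0.0,0.0,0.0,0.0,0.0]' --dp '[[0,0,0.004],[0,0,0.008],[0,0,0.012],[0,0,0.015],[0,0,0.018],[0,0,0.02],[0,0,0.02],[0,0,0.02]]' --twist '[[0,0,0],[0,0,0],[0,0,0],[0,0,0],[0,0,0],[0,0,0],[0,0,0],[0,0,0]]'

```text
t: 22.87
eef_pos: [0.5918, 0.039, 0.0512]
ee_rot: [-0.0, 0.009, 1.0, 0.0]
ft_force: [0.5, -0.1, -3.1]
grip_width: 0.0238
```

```bash
python3 - <<'E'
from h import *
s,e,_=st(); print(s['torque'])
plan((.5906,.0391,.041,3.124))
E
```

```text
[ 0.06750504 -0.17436947 -0.02926024]
t 22.9 at [0.5918 0.039  0.0512] a 3.124 grip 0.0238 F [ 0.5 -0.1 -3.1]
dp [0.0012, 0.0001, 0.0102] tw -0.0 calls 0.03 j6 -1.49
```

>>> servo_tool --grip '[0.0,0.0,0.0,0.0,0.0,0.0,0.0,0.0]' --dp '[[0,0,0.003],[0,0,0.006],[0,0,0.008],[0,0,0.009],[0,0,0.009],[0,0,0.009],[0,0,0.009],[0,0,0.009]]' --twist '[[0,0,0],[0,0,0],[0,0,0],[0,0,0],[0,0,0],[0,0,0],[0,0,0],[0,0,0]]'

```text
t: 23.53
eef_pos: [0.592, 0.039, 0.0426]
ee_rot: [0.0, 0.009, 1.0, 0.0]
ft_force: [-0.3, -0.8, -3.2]
grip_width: 0.0233
```

>>> servo_tool --grip '[0.0,0.03,0.05,0.05,0.05,0.05,0.05,0.05]' --dp '[[0,0,0],[0,0,0],[0,0,0],[0,0,0],[0,0,0],[0,0,-0.02],[0,0,-0.05],[0,0,-0.09]]' --twist '[[0,0,0],[0,0,0],[0,0,0],[0,0,0],[0,0,0],[0,0,0],[0,0,0],[0,0,0]]'

```text
t: 24.2
eef_pos: [0.5895, 0.039, 0.1301]
ee_rot: [-0.003, 0.009, 1.0, 0.0]
ft_force: [1.0, 0.2, 0.1]
grip_width: 0.0499
```

>>> servo_tool --grip '[0.07,0.07,0.07,0.07,0.07,0.07,0.07,0.07]' --dp '[[0,0,-0.02],[0,0.02,-0.04],[0,0.05,-0.07],[0,0.09,-0.07],[0,0.13,-0.07],[0,0.17,-0.07],[0,0.21,-0.07],[0,0.21,-0.07]]' --twist '[[0,0,0],[0,0,0],[0,0,0],[0,0,0],[0,0,0],[0,0,0],[0,0,0],[0,0,0]]'

```text
t: 24.87
eef_pos: [0.595, 0.255, 0.2029]
ee_rot: [0.0, 0.006, 1.0, 0.002]
ft_force: [-0.3, 0.3, -0.2]
grip_width: 0.0699
```

```bash
python3 - <<'E'
from h import *
a=snap('top','top7');b=snap('scene','sc7')
sp={n:t[0]['region'] for n in('top','scene') for t in[tr('spanner_mid',n)] if t}
for n in sp: print(n,fit({n:sp[n]},M['sp'],[.5906,.039,-.015],.036))
plan((.4956,.0402,.2,3.13))
c=[cv2.imread('pics/top7.png')[200:330,225:365],cv2.imread('pics/sc7.png')[170:300,270:410]]
cv2.imwrite('pics/c7.png',np.hstack([cv2.resize(i,(400,int(400*i.shape[0]/i.shape[1])),interpolation=cv2.INTER_CUBIC)[:370] for i in c]))
E
```

```text
top (array([ 0.59304338,  0.03991981, -0.01111007]), np.float64(0.14059024173216672))
scene (array([ 0.59450442,  0.03892277, -0.0146639 ]), np.float64(0.11557788944723613))
t 25.1 at [0.5956 0.2483 0.2023] a 3.124 grip 0.0706 F [-0.3  0.2  0.7]
dp [0.0963, -0.2098, 0.0023] tw -0.006 calls 0.69 j6 -1.48
```

View pics/c7.png

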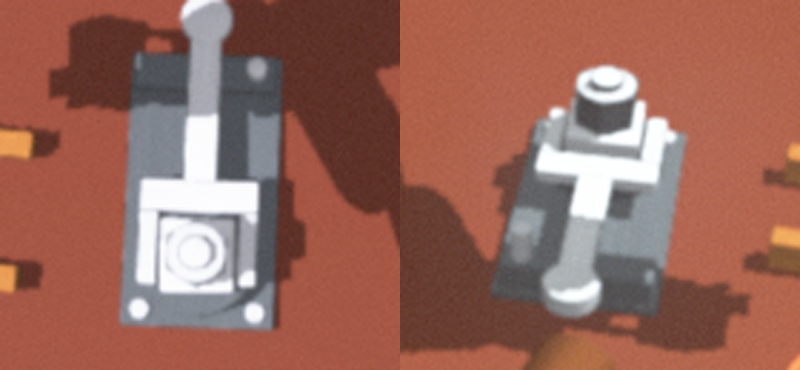

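```bash
python3 - <<'E'
from h import *
print(p2w('top',[[292.9,288.2]],.092),p2w('scene',[[270+606*.35-140,170+75*.35]],.092))
A=p2w('top',[[293,278],[293,298]],.084);d=A[0]-A[1];print('img up yaw',np.arctan2(d[1],d[0]))
plan((.4955,.0400,.2,3.13),(.4955,.0400,.079,3.13))
E
```

```text
[[0.49412831 0.03977466 0.092     ]] [[0.49733435 0.04074283 0.092     ]]
img up yaw 0.03014968294051965
t 25.1 at [0.5956 0.2483 0.2023] a 3.124 grip 0.0706 F [-0.3  0.2  0.7]
dp [0.0964, -0.21, 0.0023] tw -0.006 calls 0.69 j6 -1.48
dp [0.0, 0.0, 0.121] tw 0.0 calls 0.36 j6 -1.48
```

>>> servo_tool --grip '[0.07,0.07,0.07,0.07,0.07,0.07,0.07,0.07]' --dp '[[0.015,-0.035,0],[0.03,-0.07,0],[0.045,-0.105,0],[0.06,-0.14,0],[0.075,-0.17,0],[0.09,-0.195,0],[0.097,-0.209,0],[0.097,-0.209,0]]' --twist '[[0,0,0],[0,0,0],[0,0,0],[0,0,0],[0,0,0],[0,0,0],[0,0,0],[0,0,0]]' --grip_force 50

```text
t: 25.73
eef_pos: [0.4934, 0.0381, 0.2024]
ee_rot: [0.0, 0.012, 1.0, -0.0]
ft_force: [0.3, 0.1, 0.5]
grip_width: 0.0702
```

>>> servo_tool --grip '[0.07,0.07,0.07,0.07,0.07,0.07,0.07,0.07]' --dp '[[0,0,0.02],[0,0,0.05],[0,0,0.07],[0,0,0.07],[0,0,0.07],[0,0,0.07],[0,0,0.07],[0,0,0.07]]' --twist '[[0,0,0],[0,0,0],[0,0,0],[0,0,0],[0,0,0],[0,0,0],[0,0,0],[0,0,0]]'

```text
t: 26.4
eef_pos: [0.4962, 0.0417, 0.1343]
ee_rot: [0.002, 0.009, 1.0, -0.0]
ft_force: [0.1, -0.5, 0.1]
grip_width: 0.0701
```

```bash
python3 - <<'E'
from h import *
plan((.4955,.0400,.079,3.13))
E
```

```text
t 26.4 at [0.4962 0.0417 0.1343] a 3.124 grip 0.0701 F [ 0.1 -0.5  0.1]
dp [0.0007, -0.0017, 0.0553] tw -0.006 calls 0.17 j6 -1.48
```

>>> servo_tool --grip '[0.07,0.07,0.07,0.07,0.07,0.07,0.07,0.07]' --dp '[[0.0005,-0.0012,0.02],[0.0005,-0.0012,0.035],[0.0005,-0.0012,0.045],[0.0005,-0.0012,0.053],[0.0005,-0.0012,0.055],[0.0005,-0.0012,0.055],[0.0005,-0.0012,0.055],[0.0005,-0.0012,0.055]]' --twist '[[0,0,-0.02],[0,0,-0.03],[0,0,-0.03],[0,0,-0.03],[0,0,-0.03],[0,0,-0.03],[0,0,-0.03],[0,0,-0.03]]'

```text
t: 27.07
eef_pos: [0.4952, 0.0405, 0.0784]
ee_rot: [0.001, -0.006, 1.0, -0.0]
ft_force: [-0.2, 0.2, 0.6]
grip_width: 0.0703
```

>>> servo_tool --grip '[0.03,0.03,0.03,0.03,0.03,0.03,0.03,0.03]' --dp '[[0,0,0],[0,0,0],[0,0,0],[0,0,0],[0,0,0],[0,0,0],[0,0,0],[0,0,0]]' --twist '[[0,0,0],[0,0,0],[0,0,0],[0,0,0],[0,0,0],[0,0,0],[0,0,0],[0,0,0]]'

```text
t: 27.73
eef_pos: [0.4946, 0.0399, 0.0775]
ee_rot: [0.0, -0.006, 1.0, -0.001]
ft_force: [-0.0, -4.6, -0.4]
grip_width: 0.0436
```

```bash
python3 - <<'E'
from h import *
plan(); s=ctrl.state(); print(s['torque'],s['joint_pos'])
E
```

```text
t 27.7 at [0.4946 0.0399 0.0775] a -3.129 grip 0.0436 F [-0.  -4.6 -0.4]
[-0.59684519 -0.24177956 -0.00653501] [-2.70676126e-02 -5.98825071e-02  2.12283747e+00 -1.27123527e-03
  1.07818219e+00 -1.60960996e+00]
```

>>> servo_tool --grip '[0.03,0.03,0.03,0.03,0.03,0.03,0.03,0.03]' --dp '[[0,0,0],[0,0,0],[0,0,0],[0,0,0],[0,0,0],[0,0,0],[0,0,0],[0,0,0]]' --twist '[[0,0,0.06],[0,0,0.12],[0,0,0.18],[0,0,0.24],[0,0,0.3],[0,0,0.36],[0,0,0.42],[0,0,0.45]]'

```text
t: 28.4
eef_pos: [0.4947, 0.0401, 0.0776]
ee_rot: [0.0, 0.218, 0.976, -0.0]
ft_force: [0.2, -3.8, 0.6]
grip_width: 0.0438
```

```bash
python3 - <<'E'
from h import *
plan(); s=ctrl.state(); print(s['torque'])
snap('scene','sc8')
i=cv2.imread('pics/sc8.png')[160:300,270:410]
cv2.imwrite('pics/c8.png',cv2.resize(i,(420,420),interpolation=cv2.INTER_CUBIC))
E
```

```text
t 28.4 at [0.4947 0.0401 0.0776] a 2.703 grip 0.0438 F [ 0.2 -3.8  0.6]
[-0.47708491 -0.27618766  0.29677491]
```

View pics/c8.png

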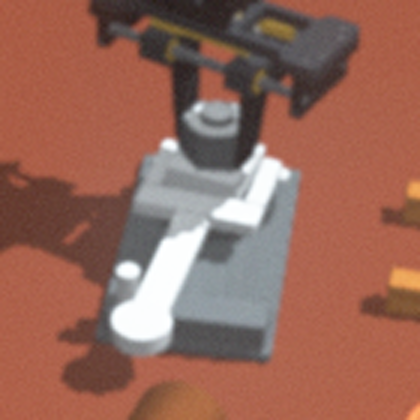

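>>> servo_tool --grip '[0.03,0.03,0.03,0.03,0.03,0.03,0.03,0.03]' --dp '[[0,0,0],[0,0,0],[0,0,0],[0,0,0],[0,0,0],[0,0,0],[0,0,0],[0,0,0]]' --twist '[[0,0,0.1],[0,0,0.2],[0,0,0.3],[0,0,0.4],[0,0,0.5],[0,0,0.6],[0,0,0.7],[0,0,0.75]]'

```text
t: 29.12
eef_pos: [0.4949, 0.0403, 0.0775]
ee_rot: [0.001, 0.561, 0.828, 0.0]
ft_force: [1.8, -2.7, -1.1]
grip_width: 0.0437
```

>>> servo_tool --grip '[0.03,0.03,0.03,0.03,0.03,0.03,0.03,0.03]' --dp '[[0,0,0],[0,0,0],[0,0,0],[0,0,0],[0,0,0],[0,0,0],[0,0,0],[0,0,0]]' --twist '[[0,0,0.03],[0,0,0.06],[0,0,0.09],[0,0,0.12],[0,0,0.15],[0,0,0.18],[0,0,0.2],[0,0,0.2]]'

```text
t: 29.78
eef_pos: [0.4949, 0.0403, 0.0776]
ee_rot: [0.001, 0.639, 0.769, 0.0]
ft_force: [2.2, -4.4, -1.3]
grip_width: 0.044
```

```bash
python3 - <<'E'
from h import *
plan(); s=ctrl.state(); print(s['torque'],s['joint_pos'][5])
snap('scene','sc9');snap('top','top9')
for n in('scene','top'):
    for t in tr('spanner_mid',n)[:1]: print(n,t['region'].sum(),fit({n:t['region']},M['sp'],[.59,.02,-.2],.036))
E
```

```text
t 29.8 at [0.4949 0.0403 0.0776] a 1.754 grip 0.044 F [ 2.2 -4.4 -1.3]
[-0.66760216 -0.64106563  0.24187125] -0.20983566698304537
scene 1385 (array([ 0.59213789,  0.02548784, -0.14869343]), np.float64(0.12004052000675336))
top 596 (array([ 0.59170883,  0.02382256, -0.113505  ]), np.float64(0.6136475208640157))
```

>>> servo_tool --grip '[0.03,0.03,0.03,0.03,0.03,0.03,0.03,0.03]' --dp '[[0,0,0],[0,0,0],[0,0,0],[0,0,0],[0,0,0],[0,0,0],[0,0,0],[0,0,0]]' --twist '[[0,0,0.02],[0,0,0.04],[0,0,0.06],[0,0,0.08],[0,0,0.1],[0,0,0.12],[0,0,0.13],[0,0,0.13]]'

```text
t: 30.65
eef_pos: [0.495, 0.0403, 0.0776]
ee_rot: [0.001, 0.688, 0.726, 0.0]
ft_force: [4.2, -3.6, -0.8]
grip_width: 0.0442
```

```bash
python3 - <<'E'
from h import *
plan(); s=ctrl.state(); print(s['torque'],s['joint_pos'][5])
E
```

```text
t 30.6 at [0.495  0.0403 0.0776] a 1.625 grip 0.0442 F [ 4.2 -3.6 -0.8]
[-0.74903765 -0.63383847  0.28390606] -0.08019116884091891
```

>>> servo_tool --grip '[0.03,0.03,0.03,0.03,0.03,0.03,0.03,0.03]' --dp '[[0,0,0],[0,0,0],[0,0,0],[0,0,0],[0,0,0],[0,0,0],[0,0,0],[0,0,0]]' --twist '[[0,0,0.015],[0,0,0.03],[0,0,0.045],[0,0,0.06],[0,0,0.075],[0,0,0.08],[0,0,0.08],[0,0,0.08]]'

```text
t: 31.32
eef_pos: [0.495, 0.0403, 0.0776]
ee_rot: [0.001, 0.716, 0.698, 0.0]
ft_force: [4.5, -4.8, -1.5]
grip_width: 0.044
```

```bash
python3 - <<'E'
from h import *
plan(); s=ctrl.state(); print(s['torque'],s['joint_pos'][5])
E
```

```text
t 31.3 at [0.495  0.0403 0.0776] a 1.545 grip 0.044 F [ 4.5 -4.8 -1.5]
[-0.71559211 -0.67754914  0.23011787] -0.0005132590405784595
```

>>> servo_tool --grip '[0.03,0.03,0.03,0.03,0.03,0.03,0.03,0.03]' --dp '[[0,0,0],[0,0,0],[0,0,0],[0,0,0],[0,0,0],[0,0,0],[0,0,0],[0,0,0]]' --twist '[[0,0,0.015],[0,0,0.03],[0,0,0.045],[0,0,0.06],[0,0,0.075],[0,0,0.08],[0,0,0.08],[0,0,0.08]]'

```text
t: 31.98
eef_pos: [0.4951, 0.0408, 0.0776]
ee_rot: [0.001, 0.742, 0.67, 0.001]
ft_force: [5.0, -1.0, -3.1]
grip_width: 0.0436
```

```bash
python3 - <<'E'
from h import *
plan(); s=ctrl.state(); print(s['torque'],s['joint_pos'][5])
snap('scene','sc10')
for t in tr('spanner_mid','scene')[:1]: print(fit({'scene':t['region']},M['sp'],[.59,.02,-.15],.036))
i=cv2.imread('pics/sc10.png')[170:290,280:400]
cv2.imwrite('pics/c10.png',cv2.resize(i,(480,480),interpolation=cv2.INTER_CUBIC))
E
```

```text
t 32.0 at [0.4951 0.0408 0.0776] a 1.469 grip 0.0436 F [ 5.  -1.  -3.1]
[-0.12595338 -0.81365016  2.09728688] 0.07599245892869838
(array([ 0.59475113,  0.02445361, -0.1487783 ]), np.float64(0.173130677847659))
```

View pics/c10.png

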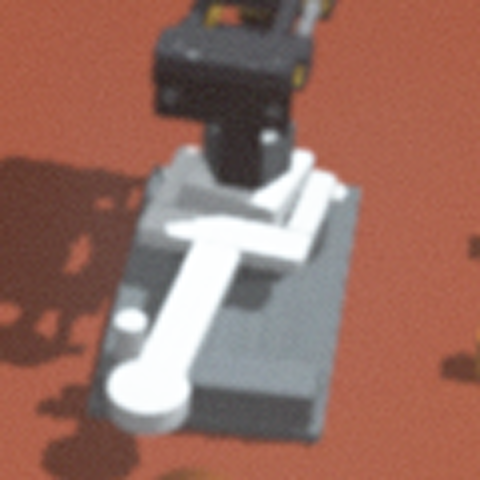

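>>> servo_tool --grip '[0.03,0.03,0.03,0.03,0.07,0.07,0.07,0.07]' --dp '[[0,0,0],[0,0,0],[0,0,0],[0,0,0],[0,0,0],[0,0,0],[0,0,0],[0,0,0]]' --twist '[[0,0,0.01],[0,0,0.01],[0,0,0],[0,0,0],[0,0,0],[0,0,0],[0,0,0],[0,0,0]]'

```text
t: 32.75
eef_pos: [0.4937, 0.0407, 0.077]
ee_rot: [-0.001, 0.744, 0.668, -0.0]
ft_force: [0.4, -0.4, 0.3]
grip_width: 0.0651
```

>>> servo_tool --grip '[0.07,0.07,0.07,0.07,0.07,0.07,0.07,0.07]' --dp '[[0,0,0],[0,0,-0.03],[0,0,-0.07],[0,0,-0.11],[0.04,0,-0.13],[0.08,0,-0.13],[0.12,0,-0.13],[0.16,0,-0.13]]' --twist '[[0,0,0],[0,0,0],[0,0,0],[0,0,0],[0,0,0],[0,0,0],[0,0,0],[0,0,0]]'

```text
t: 33.42
eef_pos: [0.5117, 0.2013, 0.2086]
ee_rot: [0.0, 0.744, 0.668, 0.001]
ft_force: [1.1, -0.5, 0.5]
grip_width: 0.0701
```

```bash
python3 - <<'E'
from h import *
snap('top','top11');snap('scene','sc11')
print(st()[1])
sp={n:t[0]['region'] for n in('top','scene') for t in[tr('spanner_mid',n)] if t}
for n in sp: print(n,fit({n:sp[n]},M['sp'],[.59,.02,-.15],.036))
plan((.5935,.024,.15,2.99),(.5935,.024,.041,2.99))
cv2.imwrite('pics/c11.png',cv2.resize(cv2.imread('pics/top11.png')[190:340,60:260+300],(800,240)) if 0 else cv2.resize(cv2.imread('pics/top11.png')[205:335,225:355],(520,520),interpolation=cv2.INTER_CUBIC))
E
```

```text
[0.51116981 0.20403849 0.20756885]
top (array([ 0.59259143,  0.02571383, -0.15198761]), np.float64(0.16006168080185046))
scene (array([ 0.59428651,  0.02502622, -0.14218189]), np.float64(0.17050209205020916))
t 33.7 at [0.5112 0.1989 0.207 ] a 1.463 grip 0.0703 F [-0.7 -0.5  0.1]
dp [-0.165, 0.1006, 0.057] tw -1.527 calls 1.53 j6 -1.38
dp [0.0, 0.0, 0.109] tw 0.0 calls 0.33 j6 -1.38
```

View pics/c11.png

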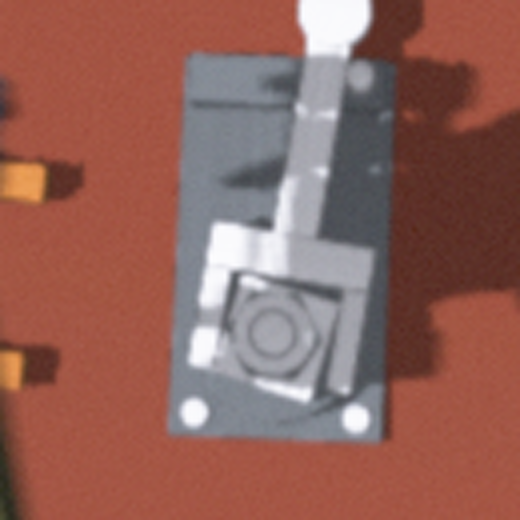

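>>> servo_tool --grip '[0.05,0.05,0.05,0.05,0.05,0.05,0.05,0.05]' --dp '[[-0.02,0.012,0],[-0.04,0.025,0],[-0.06,0.04,0],[-0.085,0.05,0],[-0.11,0.065,0],[-0.13,0.08,0],[-0.15,0.09,0],[-0.165,0.101,0]]' --twist '[[0,0,-0.12],[0,0,-0.24],[0,0,-0.36],[0,0,-0.48],[0,0,-0.6],[0,0,-0.72],[0,0,-0.84],[0,0,-0.96]]'

```text
t: 34.38
eef_pos: [0.5941, 0.0213, 0.2073]
ee_rot: [-0.0, 0.35, 0.937, -0.0]
ft_force: [0.2, 0.2, 0.2]
grip_width: 0.0503
```

>>> servo_tool --grip '[0.05,0.05,0.05,0.05,0.05,0.05,0.05,0.05]' --dp '[[0,0,0],[0,0,0.02],[0,0,0.04],[0,0,0.06],[0,0,0.07],[0,0,0.07],[0,0,0.07],[0,0,0.07]]' --twist '[[0,0,-0.12],[0,0,-0.24],[0,0,-0.36],[0,0,-0.48],[0,0,-0.567],[0,0,-0.567],[0,0,-0.567],[0,0,-0.567]]'

```text
t: 35.05
eef_pos: [0.5947, 0.0239, 0.1385]
ee_rot: [0.001, 0.077, 0.997, 0.0]
ft_force: [0.4, -0.1, -0.2]
grip_width: 0.0504
```

```bash
python3 - <<'E'
from h import *
plan((.593,.0253,.042,2.993))
E
```

```text
t 35.0 at [0.5947 0.0239 0.1385] a 2.988 grip 0.0504 F [ 0.4 -0.1 -0.2]
dp [0.0019, 0.0012, 0.0965] tw -0.005 calls 0.29 j6 -1.38
```

>>> servo_tool --grip '[0.05,0.05,0.05,0.05,0.05,0.05,0.05,0.05]' --dp '[[0.001,0.001,0.03],[0.001,0.001,0.055],[0.001,0.001,0.075],[0.001,0.001,0.088],[0.001,0.001,0.096],[0.001,0.001,0.096],[0.001,0.001,0.096],[0.001,0.001,0.096]]' --twist '[[0,0,-0.005],[0,0,-0.005],[0,0,-0.005],[0,0,-0.005],[0,0,-0.005],[0,0,-0.005],[0,0,-0.005],[0,0,-0.005]]'

```text
t: 35.72
eef_pos: [0.5948, 0.0258, 0.0432]
ee_rot: [0.002, 0.073, 0.997, 0.0]
ft_force: [0.2, 0.4, 0.6]
grip_width: 0.0502
```

>>> servo_tool --grip '[0.0,0.0,0.0,0.0,0.0,0.0,0.0,0.0]' --dp '[[0,0,0],[0,0,0],[0,0,0],[0,0,0],[0,0,0],[0,0,0],[0,0,-0.004],[0,0,-0.008]]' --twist '[[0,0,0],[0,0,0],[0,0,0],[0,0,0],[0,0,0],[0,0,0],[0,0,0],[0,0,0]]' --grip_force 50

```text
t: 36.38
eef_pos: [0.5923, 0.0258, 0.0483]
ee_rot: [-0.001, 0.073, 0.997, -0.0]
ft_force: [-0.1, -0.4, -3.3]
grip_width: 0.0239
```

```bash
python3 - <<'E'
from h import *
plan(); print(ctrl.state()['torque'])
E
```

```text
t 36.4 at [0.5923 0.0258 0.0483] a 2.996 grip 0.0239 F [-0.1 -0.4 -3.3]
[-0.10997759 -0.23792185  0.09653933]
```

>>> servo_tool --grip '[0.0,0.0,0.0,0.0,0.0,0.0,0.0,0.0]' --dp '[[0,0,-0.015],[0,0,-0.035],[0,0,-0.06],[0,0,-0.085],[0,0,-0.105],[0,0,-0.105],[0,0,-0.105],[0,0,-0.105]]' --twist '[[0,0,0],[0,0,0],[0,0,0],[0,0,0],[0,0,0],[0,0,0],[0,0,0],[0,0,0]]'

```text
t: 37.05
eef_pos: [0.5923, 0.026, 0.1525]
ee_rot: [-0.001, 0.073, 0.997, 0.0]
ft_force: [-0.0, -0.5, -2.8]
grip_width: 0.0235
```

```bash
python3 - <<'E'
from h import *
plan((.545,.238,.153,3.083),(.545,.238,.0375,3.083))
E
```

```text
t 37.0 at [0.5923 0.026  0.1525] a 2.996 grip 0.0235 F [-0.  -0.5 -2.8]
dp [0.0775, 0.2029, -0.0005] tw -0.087 calls 0.65 j6 -1.1
dp [0.0, 0.0, 0.1155] tw 0.0 calls 0.35 j6 -1.1
```

>>> servo_tool --grip '[0.0,0.0,0.0,0.0,0.0,0.0,0.0,0.0]' --dp '[[0.01,0.03,0],[0.02,0.06,0],[0.033,0.09,0],[0.046,0.12,0],[0.058,0.15,0],[0.068,0.18,0],[0.0775,0.203,0],[0.0775,0.203,0]]' --twist '[[0,0,-0.01],[0,0,-0.02],[0,0,-0.04],[0,0,-0.06],[0,0,-0.08],[0,0,-0.087],[0,0,-0.087],[0,0,-0.087]]'

```text
t: 37.72
eef_pos: [0.5434, 0.2415, 0.1514]
ee_rot: [-0.003, 0.027, 1.0, 0.0]
ft_force: [0.1, -0.3, -3.2]
grip_width: 0.0234
```

>>> servo_tool --grip '[0.0,0.0,0.0,0.0,0.0,0.0,0.0,0.0]' --dp '[[0,0,0.03],[0,0,0.055],[0,0,0.08],[0,0,0.095],[0,0,0.105],[0,0,0.11],[0,0,0.112],[0,0,0.112]]' --twist '[[0,0,0],[0,0,0],[0,0,0],[0,0,0],[0,0,0],[0,0,0],[0,0,0],[0,0,0]]'

```text
t: 38.38
eef_pos: [0.5463, 0.2378, 0.0422]
ee_rot: [-0.0, 0.03, 1.0, -0.0]
ft_force: [0.2, -0.1, -3.7]
grip_width: 0.0239
```

```bash
python3 - <<'E'
from h import *
plan((.545,.238,.0375,3.083))
E
```

```text
t 38.4 at [0.5463 0.2378 0.0422] a 3.083 grip 0.0239 F [ 0.2 -0.1 -3.7]
dp [0.0013, 0.0001, 0.0047] tw -0.0 calls 0.01 j6 -1.1
```

Lower the last bit, release, retreat, look.

>>> servo_tool --grip '[0.0,0.0,0.0,0.04,0.05,0.05,0.05,0.05]' --dp '[[0.001,0,0.002],[0.001,0,0.004],[0.001,0,0.004],[0.001,0,0.004],[0.001,0,0.004],[0.001,0,0.004],[0.001,0,0.004],[0.001,0,0.004]]' --twist '[[0,0,0],[0,0,0],[0,0,0],[0,0,0],[0,0,0],[0,0,0],[0,0,0],[0,0,0]]'

```text
t: 39.05
eef_pos: [0.5456, 0.2381, 0.0389]
ee_rot: [0.0, 0.029, 1.0, 0.0]
ft_force: [-0.7, 0.9, 0.1]
grip_width: 0.0484
```

>>> servo_tool --grip '[0.05,0.05,0.05,0.05,0.05,0.05,0.05,0.05]' --dp '[[0,0,-0.02],[0,0,-0.05],[0,0,-0.09],[0,0,-0.13],[0,0,-0.17],[0.04,0,-0.2],[0.08,0,-0.22],[0.12,0,-0.22]]' --twist '[[0,0,0],[0,0,0],[0,0,0],[0,0,0],[0,0,0],[0,0,0],[0,0,0],[0,0,0]]'

```text
t: 39.72
eef_pos: [0.4352, 0.2451, 0.2627]
ee_rot: [0.004, 0.03, 1.0, 0.002]
ft_force: [-1.0, 0.2, 1.7]
grip_width: 0.0501
```

>>> servo_tool --grip '[0.05,0.05,0.05,0.05,0.05,0.05,0.05,0.05]' --dp '[[0.04,0,0],[0.07,-0.02,0],[0.1,-0.05,0],[0.1,-0.09,0],[0.1,-0.12,0],[0.1,-0.15,0],[0.1,-0.19,0],[0.1,-0.19,0]]' --twist '[[0,0,0],[0,0,0],[0,0,0],[0,0,0],[0,0,0],[0,0,0],[0,0,0],[0,0,0]]'

```text
t: 40.38
eef_pos: [0.3229, 0.0552, 0.2579]
ee_rot: [0.001, 0.035, 0.999, -0.001]
ft_force: [0.6, 1.2, 0.5]
grip_width: 0.0502
```

```bash
python3 - <<'E'
from h import *
snap('top','top12');snap('scene','sc12')
sp={n:t[0]['region'] for n in('top','scene') for t in[tr('spanner_mid',n)] if t}
for n in sp: print(n,fit({n:sp[n]},M['sp'],[.545,.238,-.06],.031))
for n in('top','scene'):
  for m in('lh_b_mid','rh_a_mid'):
    for d in tr(m,n)[:4]:
        c=[d['rect'][0]+d['rect'][2],d['rect'][1]+d['rect'][3]]; print(n,m,round(d['conf'],2),np.round(d['rect']),p2w(n,[c[0]/2,c[1]/2],.03)[0][:2].round(3))
plan()
a,b=cv2.imread('pics/top12.png')[120:360,60:560],cv2.imread('pics/sc12.png')[150:375,70:570]
cv2.imwrite('pics/c12.png',np.vstack([cv2.resize(a,(625,300),interpolation=cv2.INTER_CUBIC),cv2.resize(b,(625,281),interpolation=cv2.INTER_CUBIC)]))
E
```

```text
top (array([ 0.54264487,  0.23974714, -0.04706069]), np.float64(0.12525369672368802))
scene (array([ 0.54504703,  0.23867588, -0.05536406]), np.float64(0.1103435738956553))
top lh_b_mid 0.82 [473. 251. 523. 274.] [ 0.565 -0.409]
top rh_a_mid 0.68 [106. 261. 150. 288.] [0.518 0.409]
scene lh_b_mid 0.74 [123. 180. 171. 209.] [ 0.476 -0.412]
scene lh_b_mid 0.69 [112. 204. 157. 231.] [ 0.564 -0.407]
scene lh_b_mid 0.47 [325. 192. 360. 231.] [0.467 0.041]
scene rh_a_mid 0.92 [490. 227. 541. 265.] [0.529 0.412]
t 40.9 at [0.3229 0.0618 0.2574] a 3.086 grip 0.0499 F [-0.  -0.3 -0.1]
```

View pics/c12.png

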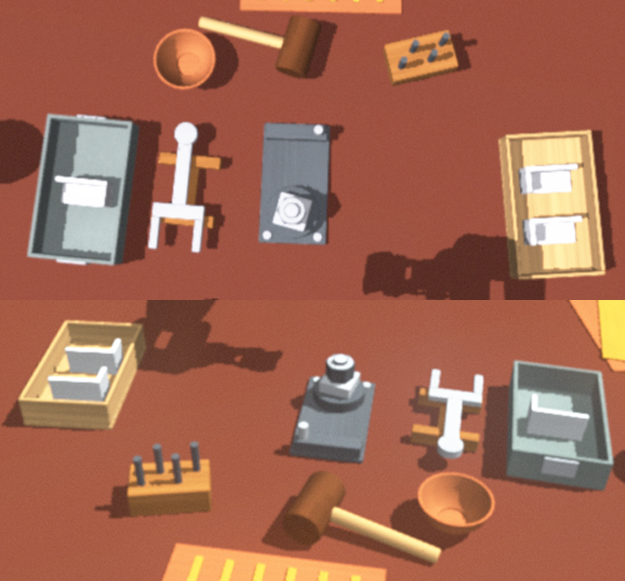

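```bash
python3 -c "
from cell import ctrl
print(ctrl.finish_job())"
```

```text
the job is handed in; nothing more can be done
None
```

The job is handed in at about 41 s of the 210 s allowed, and as far as I can measure every step was met; no verdict is reported.

- **Brackets:** The right-hand bracket from the jack went into the steel tray. Both left-hand brackets went into the wooden box. The last pictures show all three standing well inside, and none are left outside.
- **Spanner on the collar:** It was laid fully down on the collar. My two picture fits put the jaw about 8 mm from the rod's axis at first, and about 10 mm when the nut was tight; the limit is 14 mm. My spanner model seems to read a few millimetres too far, so the true figures are probably smaller.
- **Nut:** I turned it clockwise about 1.7 rad with the handle near or on the pin. The wrist moment rose from about 0.25 to 2.1 N m at the end, which I took as the nut reaching its stop. The nut angle itself was not measured, but it works out to roughly 2.4 rad.
- **Rod:** From the collar's edges in the picture it turned about 0.25 to 0.3 rad. That is inside the judged 0.6 rad limit, and inside the twelfth of a turn (0.52 rad).
- **Spanner back on its rack:** It lies across both battens. The top fit disagrees with the scene fit by about 2.5 mm, but both are within about 4 mm of where it started.
- **Left alone:** The mallet, bowl and punch block look unmoved in the last pictures. The gripper was clear of everything.

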